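# Load the reference discs into the analyser's sample drawer

### The job

Draw the analyser's sample drawer right out, take every steel reference disc out of the grey storage tray - each lies flush in its pocket, so push it by its rim up the sloped pocket wall until its edge stands up, then grip it - and lay each one flat in a seat of its own in the drawer. When all the discs are seated, push the drawer fully home, and leave the other things on the bench where they are.

Things in the scene. Friction and masses are not known exactly. Their poses are not given: they have to be found in the camera images.
- disc1: a plain steel reference disc, 40 mm diameter, 8 mm thick, 78 g; origin at its middle (4 mm from both faces), z along its axis. It starts flat in one of the tray's pockets. The four discs are alike; each start has three or four of them (an absent one reads None)
- disc2: a plain steel reference disc, 40 mm diameter, 8 mm thick, 78 g; origin at its middle (4 mm from both faces), z along its axis. It starts flat in one of the tray's pockets. The four discs are alike; each start has three or four of them (an absent one reads None)
- disc3: a plain steel reference disc, 40 mm diameter, 8 mm thick, 78 g; origin at its middle (4 mm from both faces), z along its axis. It starts flat in one of the tray's pockets. The four discs are alike; each start has three or four of them (an absent one reads None)
- disc4: a plain steel reference disc, 40 mm diameter, 8 mm thick, 78 g; origin at its middle (4 mm from both faces), z along its axis. It starts flat in one of the tray's pockets. The four discs are alike; each start has three or four of them (an absent one reads None)
- tray: grey plastic storage tray, fixed to the worktop, 258 mm wide (y), from x = -65 to +71 mm; origin on its underside, +x roughly away from the robot. Four keyhole-shaped pockets side by side along y, 62 mm apart. All walls and ribs round the pockets end 13 mm above the worktop, level with the top face of a disc lying flat, so a flat disc cannot be gripped
- pocket1 (a point): point on the floor of pocket 1 of the tray (counted from -y), 5 mm above the worktop, axes as the tray's. Here the pocket is 46 mm wide; a disc lies flat with its centre 0 to 4 mm behind (+x) this point. From 15 to 65 mm behind it the pocket is a finger slot 34 mm wide at the same floor level, into which only the disc's rear rim reaches: there a finger pushes it
- ramp1_foot (a point): foot of pocket 1's sloped front wall: from here a 30 mm wide ramp rises towards -x at 30 degrees to 22.5 mm above the pocket floor. A disc pushed by its rim from the slot towards -x rides up it; after 36 mm it leans about 27 degrees, its middle 17 to 18 mm above the worktop, left and right rim clear above the ribs, and friction keeps it there when the finger leaves
- pocket2 (a point): point on the floor of pocket 2 of the tray (counted from -y), 5 mm above the worktop, axes as the tray's. Here the pocket is 46 mm wide; a disc lies flat with its centre 0 to 4 mm behind (+x) this point. From 15 to 65 mm behind it the pocket is a finger slot 34 mm wide at the same floor level, into which only the disc's rear rim reaches: there a finger pushes it
- ramp2_foot (a point): foot of pocket 2's sloped front wall: from here a 30 mm wide ramp rises towards -x at 30 degrees to 22.5 mm above the pocket floor. A disc pushed by its rim from the slot towards -x rides up it; after 36 mm it leans about 27 degrees, its middle 17 to 18 mm above the worktop, left and right rim clear above the ribs, and friction keeps it there when the finger leaves
- pocket3 (a point): point on the floor of pocket 3 of the tray (counted from -y), 5 mm above the worktop, axes as the tray's. Here the pocket is 46 mm wide; a disc lies flat with its centre 0 to 4 mm behind (+x) this point. From 15 to 65 mm behind it the pocket is a finger slot 34 mm wide at the same floor level, into which only the disc's rear rim reaches: there a finger pushes it
- ramp3_foot (a point): foot of pocket 3's sloped front wall: from here a 30 mm wide ramp rises towards -x at 30 degrees to 22.5 mm above the pocket floor. A disc pushed by its rim from the slot towards -x rides up it; after 36 mm it leans about 27 degrees, its middle 17 to 18 mm above the worktop, left and right rim clear above the ribs, and friction keeps it there when the finger leaves
- pocket4 (a point): point on the floor of pocket 4 of the tray (counted from -y), 5 mm above the worktop, axes as the tray's. Here the pocket is 46 mm wide; a disc lies flat with its centre 0 to 4 mm behind (+x) this point. From 15 to 65 mm behind it the pocket is a finger slot 34 mm wide at the same floor level, into which only the disc's rear rim reaches: there a finger pushes it
- ramp4_foot (a point): foot of pocket 4's sloped front wall: from here a 30 mm wide ramp rises towards -x at 30 degrees to 22.5 mm above the pocket floor. A disc pushed by its rim from the slot towards -x rides up it; after 36 mm it leans about 27 degrees, its middle 17 to 18 mm above the worktop, left and right rim clear above the ribs, and friction keeps it there when the finger leaves
- analyser: white bench analyser, fixed to the worktop; origin on the worktop 50 mm in front of its front face, in its middle plane, +x into the machine (roughly away from the robot). Lower housing 280 mm wide (y), 64 mm high, from x = 50 to 220 mm, with a slot at its front for the sample drawer; the upper housing stands on it from x = 130 mm on and is 140 mm high
- drawer_slide (a joint): travel of the sample drawer in m along the analyser's -x: 0 = pushed fully home, 0.085 = drawn right out to its stop. It slides with about 1.5 N and stays where it is left
- drawer_knob (a point): middle of the drawer's pull, an upright black grip on the drawer front: 22 mm (x) by 14 mm thick (y), from 20 to 54 mm above the worktop; this point is 42 mm above the worktop and 38 mm in front of the drawer panel's rear face; the panel is 8 mm thick and 44 mm high
- seat1 (a point): drawer seat 1 of four (counted from -y): where the middle of a seated disc lies, 29 mm above the worktop, 4 mm above a round black boss 33 mm wide (boss 8 mm above the drawer floor). Seats are 64 mm apart along y, 51 mm in front of the housing when the drawer is right out. Front and rear crescent lips, 44 mm apart inside, rise 6 mm above the boss; left and right are open for fingers. Axes as the analyser's
- seat2 (a point): drawer seat 2 of four (counted from -y): where the middle of a seated disc lies, 29 mm above the worktop, 4 mm above a round black boss 33 mm wide (boss 8 mm above the drawer floor). Seats are 64 mm apart along y, 51 mm in front of the housing when the drawer is right out. Front and rear crescent lips, 44 mm apart inside, rise 6 mm above the boss; left and right are open for fingers. Axes as the analyser's
- seat3 (a point): drawer seat 3 of four (counted from -y): where the middle of a seated disc lies, 29 mm above the worktop, 4 mm above a round black boss 33 mm wide (boss 8 mm above the drawer floor). Seats are 64 mm apart along y, 51 mm in front of the housing when the drawer is right out. Front and rear crescent lips, 44 mm apart inside, rise 6 mm above the boss; left and right are open for fingers. Axes as the analyser's
- seat4 (a point): drawer seat 4 of four (counted from -y): where the middle of a seated disc lies, 29 mm above the worktop, 4 mm above a round black boss 33 mm wide (boss 8 mm above the drawer floor). Seats are 64 mm apart along y, 51 mm in front of the housing when the drawer is right out. Front and rear crescent lips, 44 mm apart inside, rise 6 mm above the boss; left and right are open for fingers. Axes as the analyser's
- timer_b: bystander, not part of the job: a small white timer, 70 x 62 x 18 mm; origin at the centre of its underside
- beaker: bystander, not part of the job: a glass beaker, 62 mm wide, 80 mm high; origin at the centre of its underside
- tape: bystander, not part of the job: a roll of tape lying flat, 68 mm wide, 19 mm high; origin at the centre of its underside
- flask: bystander, not part of the job: a small conical flask, 51 mm wide, 85 mm high; origin at the centre of its underside
Not all that is in view belongs to the job. Leave any black look-alike of the disc1 alone.

How it is judged:
On the way, in this order (a step that is already met when the one before it is completed fails the run):
1. the sample drawer is drawn right out to its stop (within 6 mm) (value of joint drawer_slide above 0.079 m), for 0.2 s.
2. every disc lies flat in a seat of its own, with the drawer still drawn out and the discs let go ((distance between disc1 and seat1 below 0.005 m or distance between disc1 and seat2 below 0.005 m or distance between disc1 and seat3 below 0.005 m or distance between disc1 and seat4 below 0.005 m) and angle between the z axis of each of disc1, disc2, disc3, disc4 and the z axis of analyser, either way round below 0.08 rad and (distance between disc2 and seat1 below 0.005 m or distance between disc2 and seat2 below 0.005 m or distance between disc2 and seat3 below 0.005 m or distance between disc2 and seat4 below 0.005 m) and (distance between disc3 and seat1 below 0.005 m or distance between disc3 and seat2 below 0.005 m or distance between disc3 and seat3 below 0.005 m or distance between disc3 and seat4 below 0.005 m) and (distance between disc4 and seat1 below 0.005 m or distance between disc4 and seat2 below 0.005 m or distance between disc4 and seat3 below 0.005 m or distance between disc4 and seat4 below 0.005 m) and value of joint drawer_slide above 0.06 m and contact force between the fingers and disc1 below 0.1 N and contact force between the fingers and disc2 below 0.1 N and contact force between the fingers and disc3 below 0.1 N and contact force between the fingers and disc4 below 0.1 N), for 0.3 s.
At the end, for the whole second after the job is handed in: Every disc present lies flat (within 0.08 rad) and at rest in a seat of its own, its middle within 5 mm of the seat point, and the drawer is pushed home to within 4 mm (value of joint drawer_slide below 0.004 m and (distance between disc1 and seat1 below 0.005 m or distance between disc1 and seat2 below 0.005 m or distance between disc1 and seat3 below 0.005 m or distance between disc1 and seat4 below 0.005 m) and angle between the z axis of each of disc1, disc2, disc3, disc4 and the z axis of analyser, either way round below 0.08 rad and (distance between disc2 and seat1 below 0.005 m or distance between disc2 and seat2 below 0.005 m or distance between disc2 and seat3 below 0.005 m or distance between disc2 and seat4 below 0.005 m) and (distance between disc3 and seat1 below 0.005 m or distance between disc3 and seat2 below 0.005 m or distance between disc3 and seat3 below 0.005 m or distance between disc3 and seat4 below 0.005 m) and (distance between disc4 and seat1 below 0.005 m or distance between disc4 and seat2 below 0.005 m or distance between disc4 and seat3 below 0.005 m or distance between disc4 and seat4 below 0.005 m) and linear speed of each of disc1, disc2, disc3, disc4 below 0.01 m/s); the robot touches nothing.
It fails at once if a bystander (timer, beaker, tape or flask) is pushed more than 3 cm or tipped (distance of any of timer_b, beaker, tape, flask from where it was at the start of the episode above 0.03 m or angle between any of timer_b, beaker, tape, flask's own z axis and vertical above 0.5 rad).
Of disc1, disc2, disc3, disc4 only 3 to 4 are there at a start; the rules pass over those that are not, and their reading is None.
At some moment in a run one of disc1, disc2, disc3, disc4 may be knocked a few centimetres aside while the robot is not near it.
Once in a run the grip may slacken for a moment while it holds something.
It also fails if it takes over 210 s, if anything falls off the work surface, if the arm or the gripper's body presses on something with over 40 N, if the wrist force passes 120 N, or if a joint passes its speed limit or range.

### The arm

A 7-joint arm with a two-finger parallel gripper is mounted at the origin on a cart in front of the work surface, level with it; the furniture and walls round the work are solid. World frame = base frame: x ahead of the robot, y to its left, z up, the work surface at z = 0. Lengths are in m, angles in rad, forces in N, time in s.
With the tool pointing down it reaches from about 0.425 to 1.025 m from the base axis. Payload 3.6 kg.
Tool frame: the origin (TCP) lies at the very end of the fingers, on their centre line; the grasp point (between the pads) lies ctrl.pinch_z behind it (ctrl.pinch_z is the distance from the TCP to the grasp point, in m); x points along the fingers, z is the direction in which the jaws open and shut, and the axes are right-handed (so a half turn about x gives the same grasp; the last joint's range is limited). The gripper opens to 85 mm and grips with 20 to 120 N. Pads are 22 mm wide; open, the fingers measure 114 mm over their backs; the gripper's body (76 mm by 85 mm) begins 54 mm behind the grasp point. The pads swing forward as they close: fully open they stand 13 mm farther back than shut.
Start: joints at [1.194, 0.591, 0.048, 1.609, -0.033, 0.943, -0.034], TCP at [0.202, -0.696, 0.207] pointing down, gripper open.
Joint ranges: [-2.69, 2.69], [-0.47, 2.24], [-1.27, 1.36], [0.19, 2.51], [-1.53, 4.68], [0.08, 2.07], [-3.09, 3.09]. Speed limits (rad/s): [2.57, 2.57, 3.14, 3.14, 3.14, 3.14, 3.14].

### API

Orientations are given as a unit quaternion [x, y, z, w].
In Python, from bench import ctrl gives the robot as it stands. The module is installed in compiled form; this text tells all that it offers.
- The arm moves only by the shell command python3 -m handwheel 'ROWS' [OPENING] [FORCE]. ROWS is JSON, a list of rows, each an object of numbers: "tx", "ty", "tz": the shift along the world's x, y, z in cm; "twist": the turn about the world's z in rad. A call has 1 to 5 rows; each row is the pose to reach, as a shift and turn from the pose commanded when the call began; what a row does not reach only later rows make up. A row lasts 1/12 s, in which the tool goes at most 41.7 mm and 7.16 degrees, less where a joint would pass 70% of its speed; a pose out of reach is approached as far as the arm can. A call with a gripper value outside its range is refused whole. OPENING is the finger opening in cm, from 0 to 8.54, set as the call begins (- or left out, the last holds). The fingers move at their own pace and stop on an object; FORCE is the grip in N (left out, the last holds). Time passes only in rows, so rows that repeat a pose let the fingers close. It gives the time, the measured TCP pose, the force and the opening at its end, in the units of the state.
- ctrl.get_state(): the state, without advancing time (a new reading comes with each control period).
- ctrl.capture(name): name is "side" or "top" or "wrist"; returns a dict with "frame" (420x560x3 uint8, blue, green, red), "z_map" (420x560 float32, m along the optical axis (not along the pixel's ray), 0 where there is no reading), "intrinsics" (3x3 intrinsics, pixels), "R" (3x3) and "t" (3): a world point X has camera coordinates R X + t; the wrist camera has in their place "T_tool_cam" (4x4, takes a point from camera to tool coordinates, whose origin is the TCP and whose axes are the tool frame's). Camera axes: x right, y down, z forward; pixel columns grow to the right and rows downward; lengths in m; the calibration is good to about 2 mm. A picture is of the moment at which its call begins: read the wrist's pose just before it.
- ctrl.hand_in(): hands the job in, once; it reports no verdict.
The state is a dict: "t": time; "joints": joint angles; "qd": joint speeds; "effort": joint torques, N m; "position": TCP position; "ee_rot": TCP orientation; "force": force on the tool from outside, world axes, zero at the start; "wrist_torque": the same for the moment, N m; "finger_gap": finger opening in m.
Only numpy, scipy, OpenCV 4.12 (cv2) and the standard library are available. Lean on these libraries where they do the work, as an engineer would, in place of code of your own. Each camera call takes 0.05 s, during which the arm holds its last target.

## Working session

There is one attempt and no reset: what is moved stays moved. The work goes in short steps, Python scripts to look and compute and a shell command to move; the robot and the scene stay as the last step left them, time stands still between calls to the robot, and variables do not carry over. Pictures are saved under pics/ and viewed, and the job is handed in when it is done.

```bash
mkdir -p pics; ls
cat > h.py <<'E'
import numpy as np, cv2
from bench import ctrl
from scipy.spatial.transform import Rotation as Rot
def snap(n,fn=None):
    s=ctrl.get_state(); c=ctrl.capture(n)
    if 'T_tool_cam' in c:
        T=np.eye(4);T[:3,:3]=Rot.from_quat(s['ee_rot']).as_matrix();T[:3,3]=s['position']
        W=T@np.array(c['T_tool_cam'])
    else:
        W=np.eye(4);W[:3,:3]=np.array(c['R']).T;W[:3,3]=-np.array(c['R']).T@np.array(c['t'])
    c['W']=W
    if fn: cv2.imwrite('pics/'+fn,c['frame'])
    return c
def ray(c,u,v,z):
    d=c['W'][:3,:3]@np.linalg.inv(c['intrinsics'])@np.array([u,v,1.]); o=c['W'][:3,3]
    return o+d*(z-o[2])/d[2]
def proj(c,X):
    Wi=np.linalg.inv(c['W']); p=Wi[:3,:3]@np.asarray(X)+Wi[:3,3]; q=c['intrinsics']@p
    return q[:2]/q[2]
def cloud(c):
    z=c['z_map']; v,u=np.indices(z.shape); K=c['intrinsics']
    P=np.stack([(u-K[0,2])/K[0,0]*z,(v-K[1,2])/K[1,1]*z,z],-1)
    X=P@c['W'][:3,:3].T+c['W'][:3,3]; X[z==0]=np.nan
    return X
E
python3 - <<'E'
from h import *
print(ctrl.get_state(), ctrl.pinch_z)
for n in ['side','top','wrist']:
    c=snap(n,n+'0.png'); print(n,c['W'].round(3).tolist(),c['intrinsics'])
E
```

```text
pics
{'t': 0.0, 'joints': array([ 1.19453146,  0.59209056,  0.04830951,  1.60988083, -0.0332813 ,
        0.94274155, -0.0337273 ]), 'qd': array([ 5.34780883e-04, -1.26846459e-03,  1.07671777e-03,  1.41968668e-03,
        1.53304941e-03,  1.70492584e-04, -7.83685572e-05]), 'effort': array([-6.56968714e-04, -5.48689306e+01,  1.54634770e+00, -1.98123765e+01,
        9.37118166e-03,  8.82611785e-03, -2.49822546e-05]), 'position': array([ 0.20201561, -0.6953226 ,  0.20613999]), 'ee_rot': array([ 0.42498782,  0.56616324, -0.42409097,  0.56479323]), 'force': array([ 0.96971046,  0.49055459, -0.28606887]), 'wrist_torque': array([-0.04746642, -0.04853261,  0.05352417]), 'finger_gap': 0.08509445158261408} 0.0187
side [[0.947, -0.201, 0.251, 0.135], [-0.321, -0.641, 0.697, -1.037], [0.02, -0.741, -0.671, 1.133], [0.0, 0.0, 0.0, 1.0]] [[503.38007316   0.         283.67934841]
 [  0.         503.38007316 208.01086763]
 [  0.           0.           1.        ]]
top [[-0.021, -0.987, 0.158, 0.331], [-1.0, 0.021, -0.004, 0.04], [0.001, -0.158, -0.987, 1.154], [0.0, 0.0, 0.0, 1.0]] [[402.68683888   0.         286.53218688]
 [  0.         402.68683888 212.19060483]
 [  0.           0.           1.        ]]
wrist [[0.279, -0.913, -0.297, 0.278], [-0.96, -0.266, -0.085, -0.674], [-0.001, 0.309, -0.951, 0.374], [0.0, 0.0, 0.0, 1.0]] [[303.85678464   0.         282.09429678]
 [  0.         303.85678464 209.83418425]
 [  0.           0.           1.        ]]
```

View pics/top0.png

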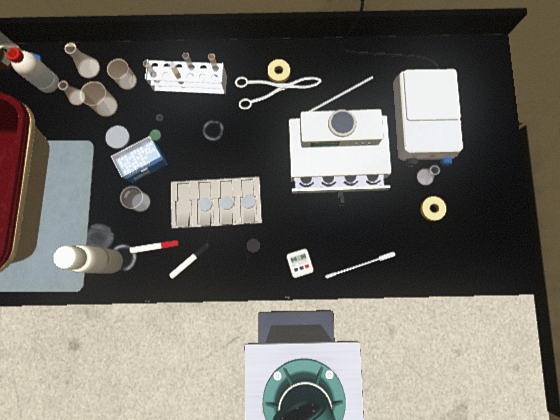

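View pics/side0.png

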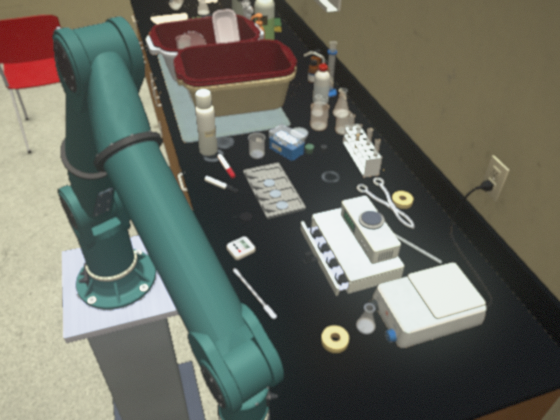

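View pics/wrist0.png

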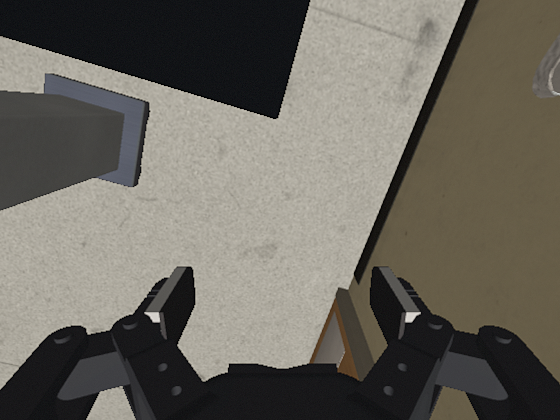

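Run:
```python
from h import *
c=snap('top'); f=c['frame']
a=cv2.resize(f[165:265,160:410],None,fx=3.2,fy=3.2,interpolation=cv2.INTER_CUBIC); cv2.imwrite('pics/topz.png',a)
X=cloud(c)
for n,u,v in [('d1',249,201),('d2',227,202),('d3',204,204),('pocket4',186,204),('black',253,245),('knob',342,200),('trayR',261,190),('trayL',173,190),('an left',290,150),('an right',389,150),('timer',300,263),('drawer',342,182)]:
    print(n,X[v,u].round(4))
```

```text
d1 [0.5482 0.1429 0.0142]
d2 [0.5467 0.2063 0.0137]
d3 [0.5423 0.2725 0.0131]
pocket4 [0.5447 0.326  0.006 ]
black [0.4217 0.1328 0.0089]
knob [ 0.5374 -0.1188  0.0567]
trayR [5.828e-01 1.088e-01 5.000e-04]
trayL [0.5846 0.3617 0.0165]
an left [0.6821 0.0223 0.0637]
an right [ 0.6754 -0.2553  0.0664]
timer [0.3679 0.0009 0.0159]
drawer [ 0.5975 -0.1266  0.0185]
```

View pics/topz.png

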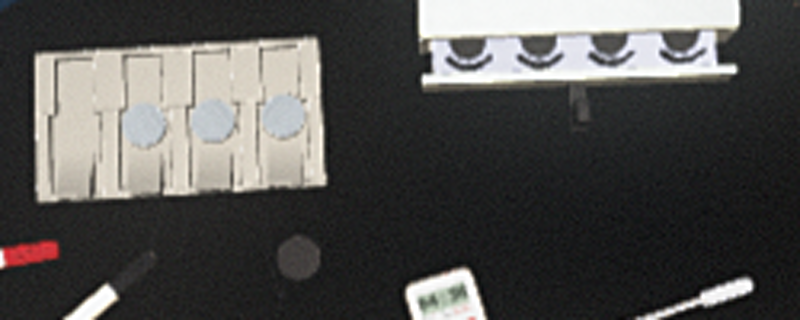

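Run:
```python
from h import *
s=ctrl.get_state(); R=Rot.from_quat(s['ee_rot']).as_matrix(); print(R.round(3)); print(np.degrees(np.arctan2(R[1,2],R[0,2])))
# tray & analyser edges from top
c=snap('top'); X=cloud(c)
m=(X[...,2]>0.009)&(X[...,2]<0.018)&(X[...,0]>0.46)&(X[...,0]<0.63)&(X[...,1]>0.09)&(X[...,1]<0.38)
p=X[m][:,:2].astype(np.float32); r=cv2.minAreaRect(p); print('tray',r,cv2.boxPoints(r).round(3).tolist())
m=(X[...,2]>0.055)&(X[...,2]<0.072)&(X[...,0]>0.58)&(X[...,0]<0.8)&(X[...,1]>-0.28)&(X[...,1]<0.05)
p=X[m][:,:2].astype(np.float32); r=cv2.minAreaRect(p); print('an',r,cv2.boxPoints(r).round(3).tolist())
hsv=cv2.cvtColor(c['frame'],cv2.COLOR_BGR2HSV)
for (u,v) in [(249,201),(227,202),(204,204)]: print(hsv[v,u])
```

```text
[[-0.     0.96   0.279]
 [ 0.001  0.279 -0.96 ]
 [-1.    -0.    -0.001]]
-73.7950562411949
tray ((0.5469001531600952, 0.239739328622818), (0.13655267655849457, 0.2583804428577423), 2.296232223510742) [[0.4740000069141388, 0.3659999966621399], [0.48399999737739563, 0.1080000028014183], [0.6200000047683716, 0.11299999803304672], [0.6100000143051147, 0.3720000088214874]]
an ((0.6909569501876831, -0.11693699657917023), (0.17038890719413757, 0.28076016902923584), 0.6198844909667969) [[0.6039999723434448, 0.023000000044703484], [0.6069999933242798, -0.257999986410141], [0.777999997138977, -0.25600001215934753], [0.7749999761581421, 0.024000000208616257]]
[108  12 210]
[107  11 204]
[105  10 205]
```

```bash
python3 -m handwheel '[{"tx":1.5,"ty":2.9,"tz":1,"twist":-0.06},{"tx":3,"ty":5.8,"tz":2,"twist":-0.12},{"tx":4.5,"ty":8.6,"tz":3,"twist":-0.18},{"tx":6,"ty":11.5,"tz":4,"twist":-0.24},{"tx":7.5,"ty":14.4,"tz":5,"twist":-0.272}]' 8.5 40
python3 -m handwheel '[{"tx":1.5,"ty":2.9},{"tx":3,"ty":5.8},{"tx":4.5,"ty":8.6},{"tx":6,"ty":11.5},{"tx":7.5,"ty":14.4}]'
python3 -m handwheel '[{"tx":1.5,"ty":2.9},{"tx":3,"ty":5.8},{"tx":4.5,"ty":8.6},{"tx":6,"ty":11.5},{"tx":7.5,"ty":14.4}]'
python3 -m handwheel '[{"tx":1.5,"ty":2.9},{"tx":3,"ty":5.8},{"tx":4.5,"ty":8.6},{"tx":6,"ty":11.5},{"tx":7.5,"ty":14.4}]'
```

```text
t: 0.67
position: [0.2778, -0.5507, 0.2575]
ee_rot: [0.498, 0.502, -0.498, 0.502]
force: [0.7, -0.1, 0.1]
finger_gap: 0.085$[0]: bad value
$[0]: bad value
$[0]: bad value
```

```bash
python3 -m handwheel '[{"tx":1.5,"ty":2.9,"tz":0,"twist":0},{"tx":3,"ty":5.8,"tz":0,"twist":0},{"tx":4.5,"ty":8.6,"tz":0,"twist":0},{"tx":6,"ty":11.5,"tz":0,"twist":0},{"tx":7.5,"ty":14.4,"tz":0,"twist":0}]'
python3 -m handwheel '[{"tx":1.5,"ty":2.9,"tz":0,"twist":0},{"tx":3,"ty":5.8,"tz":0,"twist":0},{"tx":4.5,"ty":8.6,"tz":0,"twist":0},{"tx":6,"ty":11.5,"tz":0,"twist":0},{"tx":7.5,"ty":14.4,"tz":0,"twist":0}]'
python3 -m handwheel '[{"tx":1,"ty":2.9,"tz":0,"twist":0},{"tx":2,"ty":5.8,"tz":0,"twist":0},{"tx":2,"ty":8.6,"tz":0,"twist":0},{"tx":3,"ty":11.5,"tz":0,"twist":0},{"tx":3,"ty":14.4,"tz":0,"twist":0}]'
python3 - <<'E'
from h import *
c=snap('wrist','w1.png'); s=ctrl.get_state(); print(s['t'],s['position'],s['ee_rot']); print(c['W'].round(3))
E
```

```text
t: 1.08
position: [0.3528, -0.4067, 0.2575]
ee_rot: [0.497, 0.503, -0.497, 0.503]
force: [-0.3, 0.1, -0.0]
finger_gap: 0.0851
t: 1.5
position: [0.4277, -0.2628, 0.2575]
ee_rot: [0.497, 0.503, -0.497, 0.503]
force: [-0.1, -0.7, 0.0]
finger_gap: 0.0848
t: 1.92
position: [0.459, -0.1187, 0.2577]
ee_rot: [0.498, 0.502, -0.497, 0.503]
force: [0.6, 0.3, 0.1]
finger_gap: 0.0849
1.9667 [ 0.45811724 -0.11178214  0.25746301] [ 0.49631434  0.50574796 -0.49397437  0.50386546]
[[ 0.011 -0.952 -0.307  0.538]
 [-1.    -0.01  -0.004 -0.118]
 [ 0.001  0.307 -0.952  0.425]
 [ 0.     0.     0.     1.   ]]
```

View pics/w1.png

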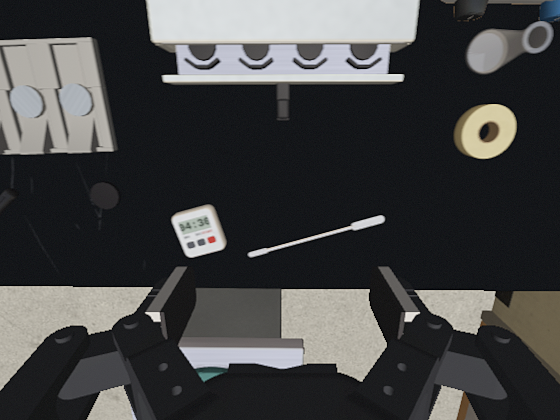

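Run:
```python
from h import *
s=ctrl.get_state();print(s['position'],s['t'])
c=snap('wrist'); X=cloud(c)
m=(X[...,2]>0.045)&(X[...,2]<0.06)&(X[...,0]>0.48)&(X[...,0]<0.57)&(abs(X[...,1]+0.12)<0.03)
p=X[m]; print('knob top',len(p),p.min(0),p.max(0),np.median(p,0))
m=(X[...,2]>0.035)&(X[...,2]<0.055)&(X[...,0]>0.54)&(X[...,0]<0.60)&(abs(X[...,1]+0.12)<0.15)
p=X[m].astype(np.float32); print('panel',p.min(0),p.max(0),cv2.minAreaRect(p[:,:2].copy()))
print(ray(c,283,85,0.054),ray(c,283,120,0.054),ray(c,277,100,0.054),ray(c,289,100,0.054))
t=snap('top'); print('top knob',ray(t,342,200,0.054), [ray(t,*q,0.044)[:2].round(4) for q in [(291.5,190),(389.5,187)]])
```

```text
[ 0.45811724 -0.11178214  0.25746301] 1.9667
knob top 229 [ 0.5310307  -0.1272115   0.05089748] [ 0.55214473 -0.11397712  0.05618269] [ 0.54212155 -0.12029829  0.05435478]
panel [ 0.5400132  -0.25847116  0.03500035] [0.5815463  0.01857786 0.0549634 ] ((0.5600839853286743, -0.12018312513828278), (0.04013310745358467, 0.27712225914001465), 0.7840701341629028)
[ 0.56562573 -0.11021812  0.054     ] [ 0.52761066 -0.11097953  0.054     ] [ 0.54951373 -0.10364695  0.054     ] [ 0.54977552 -0.11742859  0.054     ]
top knob [ 0.53794209 -0.11916485  0.054     ] [array([0.5715, 0.0203]), array([ 0.5743, -0.2562])]
```

```bash
python3 -m handwheel '[{"tx":3,"ty":-0.3,"tz":-2,"twist":0},{"tx":6,"ty":-0.6,"tz":-5,"twist":0},{"tx":8.3,"ty":-0.8,"tz":-8,"twist":0},{"tx":8.3,"ty":-0.8,"tz":-11,"twist":0},{"tx":8.3,"ty":-0.8,"tz":-11,"twist":0}]' 6
python3 - <<'E'
from h import *
s=ctrl.get_state(); R=Rot.from_quat(s['ee_rot']).as_matrix();print(s['position'],s['t'],np.degrees(np.arctan2(R[1,2],R[0,2])))
c=snap('wrist','w2.png'); X=cloud(c)
m=(X[...,2]>0.045)&(X[...,2]<0.06)&(X[...,0]>0.48)&(X[...,0]<0.57)&(abs(X[...,1]+0.12)<0.02)
p=X[m]; print('knob top',len(p),p.min(0),p.max(0),np.median(p,0))
E
```

```text
t: 2.48
position: [0.5372, -0.1291, 0.1421]
ee_rot: [0.495, 0.505, -0.5, 0.5]
force: [-2.1, -0.2, -0.4]
finger_gap: 0.0602
[ 0.53715317 -0.1291189   0.14208272] 2.4833 -89.4589725224898
knob top 398 [ 0.53192009 -0.12741901  0.04502898] [ 0.55353134 -0.11335611  0.05662646] [ 0.54381149 -0.12042972  0.05422365]
```

View pics/w2.png

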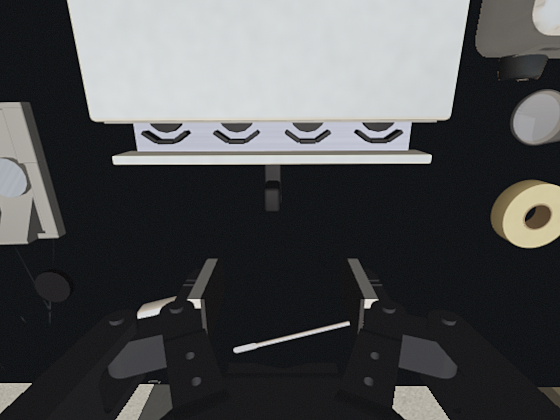

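```bash
python3 -m handwheel '[{"tx":0.5,"ty":0.9,"tz":-2.5,"twist":0},{"tx":0.5,"ty":0.9,"tz":-5,"twist":0},{"tx":0.5,"ty":0.9,"tz":-8,"twist":0},{"tx":0.5,"ty":0.9,"tz":-11,"twist":0},{"tx":0.5,"ty":0.9,"tz":-11.7,"twist":0}]' 
python3 -m handwheel '[{"tx":0,"ty":0,"tz":0,"twist":0},{"tx":0,"ty":0,"tz":0,"twist":0},{"tx":0,"ty":0,"tz":0,"twist":0},{"tx":0,"ty":0,"tz":0,"twist":0}]' 0.6 40
python3 -m handwheel '[{"tx":0,"ty":0,"tz":0,"twist":0},{"tx":0,"ty":0,"tz":0,"twist":0},{"tx":0,"ty":0,"tz":0,"twist":0},{"tx":0,"ty":0,"tz":0,"twist":0}]'
```

```text
t: 2.95
position: [0.543, -0.12, 0.0288]
ee_rot: [0.496, 0.504, -0.499, 0.501]
force: [-0.9, 0.5, 0.1]
finger_gap: 0.0598
t: 3.28
position: [0.5468, -0.1197, 0.0324]
ee_rot: [0.498, 0.501, -0.497, 0.504]
force: [1.4, 0.0, 0.2]
finger_gap: 0.0114
t: 3.62
position: [0.5454, -0.1192, 0.0306]
ee_rot: [0.497, 0.503, -0.497, 0.503]
force: [-0.3, 0.5, 0.2]
finger_gap: 0.0061
```

Run:
```python
from h import *
s=ctrl.get_state(); R=Rot.from_quat(s['ee_rot']).as_matrix();print(s['position'],s['t'],s['joints'].round(3),s['force'])
c=snap('wrist','w3.png');
```

```text
[ 0.54542633 -0.11922336  0.03061665] 3.6167 [ 0.168  0.648 -0.047  2.095  0.073  0.4   -1.496] [-0.34056929  0.48026173  0.20369449]
```

View pics/w3.png

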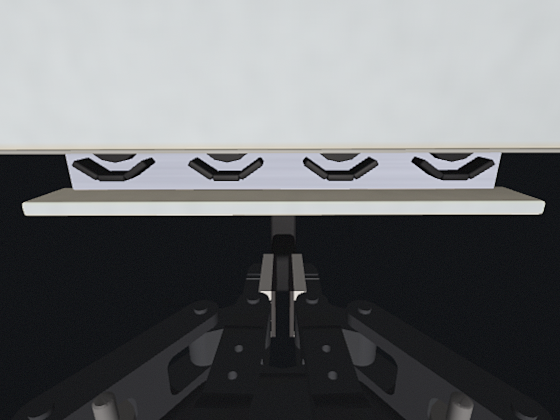

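```bash
python3 -m handwheel '[{"tx":-0.5,"ty":0,"tz":0,"twist":0},{"tx":-1,"ty":0,"tz":0,"twist":0},{"tx":-1.5,"ty":0,"tz":0,"twist":0},{"tx":-2,"ty":0,"tz":0,"twist":0},{"tx":-2,"ty":0,"tz":0,"twist":0}]'
python3 - <<'E'
from h import *
s=ctrl.get_state(); print(s['position'],s['finger_gap'],s['force'])
c=snap('wrist','w4.png');c=snap('top'); cv2.imwrite('pics/t4.png',cv2.resize(c['frame'][120:260,240:440],None,fx=3.5,fy=3.5))
E
```

```text
t: 4.08
position: [0.5234, -0.1192, 0.0303]
ee_rot: [0.497, 0.503, -0.498, 0.502]
force: [-0.4, 0.1, 0.5]
finger_gap: 0.0058
[ 0.52337601 -0.11923868  0.03025138] 0.005795279751423536 [-0.42925515  0.06921645  0.45867007]
```

View pics/w4.png

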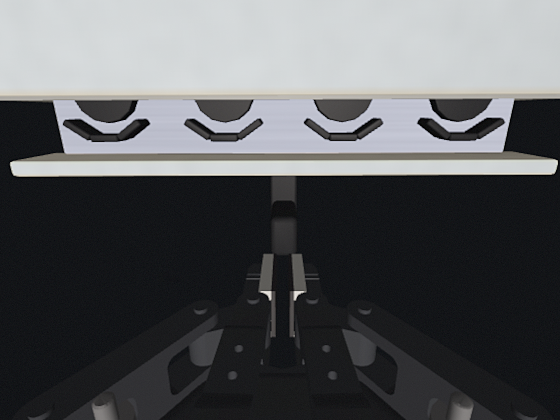

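View pics/t4.png

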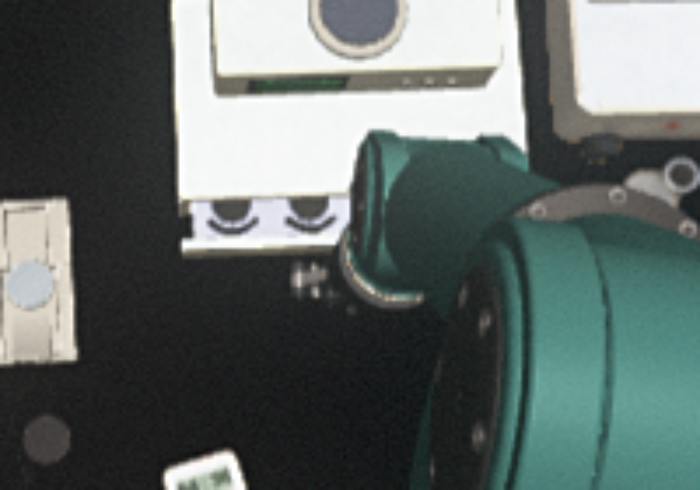

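Run:
```python
from h import *
s=ctrl.get_state(); print(s['position'])
c=snap('wrist'); X=cloud(c)
m=(X[...,2]>0.045)&(X[...,2]<0.06)&(X[...,0]>0.40)&(X[...,0]<0.58)&(abs(X[...,1]+0.12)<0.008)
p=X[m]; print('knob top',len(p),p.min(0),p.max(0),np.median(p,0))
for v in range(175,262,6): print(v,X[v,284].round(4), X[v,266].round(4))
print(X[168,200])
t=snap('top'); Xt=cloud(t); 
for u in (295,300,310,320): print([Xt[v,u].round(3).tolist() for v in (186,189,191)])
```

```text
[ 0.52382625 -0.11924453  0.03023191]
knob top 1264 [ 0.53193414 -0.12792823  0.04500069] [ 0.57943727 -0.11221697  0.05999161] [ 0.54550728 -0.12007063  0.05413862]
175 [ 0.5677 -0.1201  0.0232] [ 0.5631 -0.1085  0.0013]
181 [ 0.5643 -0.1201  0.0239] [ 0.559  -0.1084  0.001 ]
187 [ 0.5604 -0.1202  0.0227] [ 0.555  -0.1084  0.0011]
193 [ 0.5567 -0.1202  0.0226] [ 0.5506 -0.1083  0.    ]
199 [ 0.5531 -0.1203  0.0227] [ 5.465e-01 -1.083e-01  4.000e-04]
205 [ 0.5531 -0.1202  0.035 ] [ 0.5425 -0.1083  0.0011]
211 [ 0.5526 -0.1201  0.0441] [ 0.5385 -0.1084  0.0021]
217 [ 0.5524 -0.1201  0.0531] [ 0.5338 -0.1083  0.0009]
223 [ 0.5494 -0.1201  0.0537] [ 5.292e-01 -1.082e-01  3.000e-04]
229 [ 0.5464 -0.1201  0.0543] [ 5.248e-01 -1.082e-01  4.000e-04]
235 [ 0.5429 -0.1202  0.0539] [ 0.5205 -0.1082  0.0009]
241 [ 0.5397 -0.1202  0.0542] [ 0.5159 -0.1082  0.0008]
247 [ 0.5362 -0.1203  0.0539] [ 0.5113 -0.1081  0.0009]
253 [ 0.5335 -0.1203  0.0554] [ 0.5067 -0.1081  0.0012]
259 [ 0.5014 -0.121  -0.    ] [ 0.5354 -0.1115  0.0659]
[ 0.57529388 -0.07732436  0.04473058]
[[0.589, 0.009, 0.016], [0.574, 0.01, 0.046], [0.569, 0.01, 0.039]]
[[0.588, -0.005, 0.019], [0.574, -0.004, 0.044], [0.569, -0.004, 0.04]]
[[0.587, -0.034, 0.022], [0.573, -0.032, 0.047], [0.57, -0.032, 0.033]]
[[0.587, -0.063, 0.019], [0.573, -0.06, 0.045], [0.57, -0.061, 0.031]]
```

Run:
```python
import cv2,numpy as np
a=[cv2.resize(cv2.imread(f'pics/{n}.png')[180:360,220:350],None,fx=3,fy=3) for n in('w3','w4')]
b=np.hstack(a); cv2.imwrite('pics/cmp.png',cv2.convertScaleAbs(b,alpha=2,beta=20))
```

```text
(no output)
```

View pics/cmp.png

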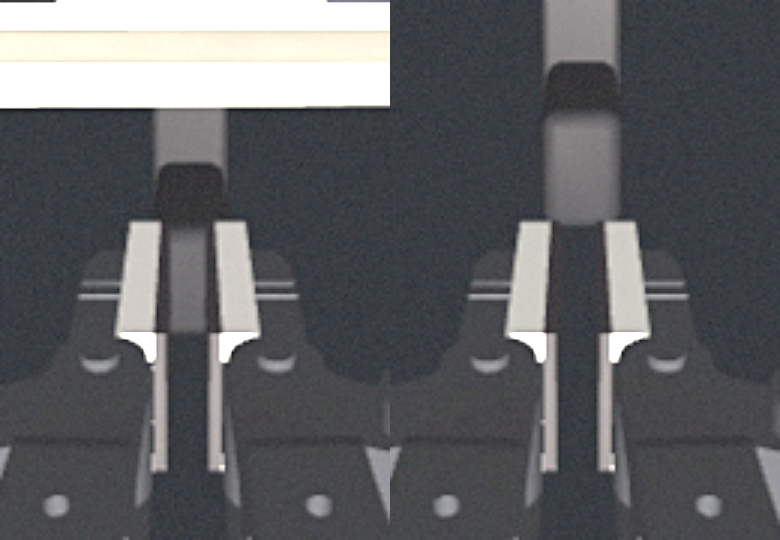

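Run:
```python
from h import *
s=ctrl.get_state(); print(s['position'],s['finger_gap'])
c=snap('wrist'); X=cloud(c)
for v in range(250,300,4): print(v,[X[v,u].round(3).tolist() for u in (262,268,272,282)])
```

```text
[ 0.52447758 -0.11924312  0.03021951] 0.005776086762172639
250 [[0.509, -0.105, 0.001], [0.509, -0.11, 0.001], [0.535, -0.114, 0.053], [0.536, -0.119, 0.055]]
254 [[0.506, -0.105, 0.001], [0.535, -0.112, 0.059], [0.536, -0.114, 0.06], [0.533, -0.119, 0.054]]
258 [[0.504, -0.105, 0.002], [0.536, -0.112, 0.064], [0.536, -0.114, 0.064], [0.503, -0.12, 0.001]]
262 [[0.5, -0.105, 0.001], [0.536, -0.113, 0.069], [0.536, -0.114, 0.069], [0.5, -0.12, 0.001]]
266 [[0.536, -0.11, 0.072], [0.536, -0.113, 0.072], [0.536, -0.115, 0.072], [0.497, -0.12, 0.001]]
270 [[0.536, -0.11, 0.076], [0.536, -0.113, 0.076], [0.536, -0.115, 0.077], [0.494, -0.12, 0.001]]
274 [[0.535, -0.11, 0.079], [0.535, -0.113, 0.079], [0.536, -0.115, 0.079], [0.491, -0.12, 0.002]]
278 [[0.536, -0.111, 0.083], [0.535, -0.113, 0.082], [0.536, -0.115, 0.083], [0.487, -0.12, 0.0]]
282 [[0.536, -0.111, 0.087], [0.536, -0.113, 0.086], [0.536, -0.115, 0.086], [0.483, -0.12, 0.0]]
286 [[0.535, -0.111, 0.089], [0.536, -0.113, 0.089], [0.536, -0.115, 0.089], [0.48, -0.12, 0.0]]
290 [[0.535, -0.111, 0.091], [0.536, -0.114, 0.092], [0.536, -0.115, 0.092], [0.477, -0.12, 0.001]]
294 [[0.536, -0.111, 0.096], [0.534, -0.114, 0.092], [0.534, -0.115, 0.092], [0.472, -0.12, -0.002]]
298 [[0.537, -0.112, 0.099], [0.536, -0.114, 0.098], [0.532, -0.115, 0.092], [0.47, -0.12, 0.0]]
```

Run:
```python
from h import *
s=ctrl.get_state(); print(s['position'],s['joints'])
c=snap('side'); X=cloud(c)
u,v=proj(c,[0.524,-0.119,0.03]); print(u,v, proj(c,[0.524,-0.119,0.058]))
f=c['frame'][int(v)-70:int(v)+50,int(u)-80:int(u)+80].copy(); 
f=cv2.resize(f,None,fx=4.5,fy=4.5,interpolation=cv2.INTER_CUBIC); cv2.circle(f,(360,315),5,(0,0,255),1)
cv2.imwrite('pics/s5.png',cv2.convertScaleAbs(f,alpha=1.5))
```

```text
[ 0.52474835 -0.11923541  0.03024242] [ 0.17260211  0.6347968  -0.04580805  2.13827805  0.07527542  0.37110732
 -1.4945466 ]
301.3183182742949 259.3569946898412 [301.7404717  252.86240735]
```

View pics/s5.png

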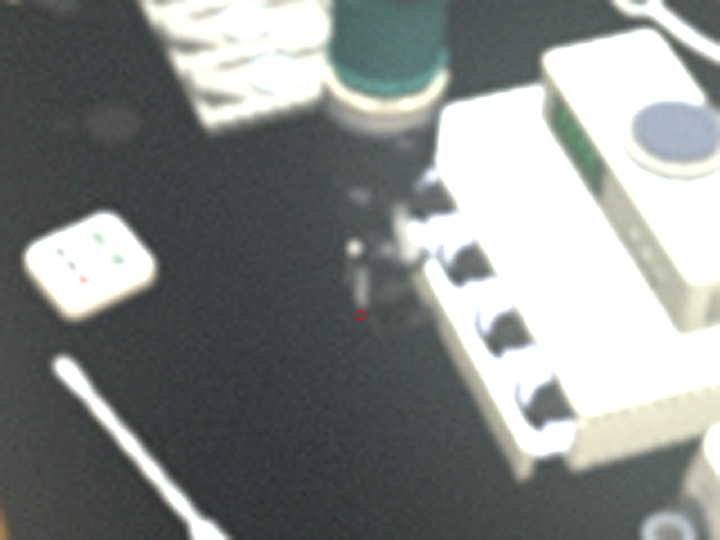

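Run:
```python
from h import *
c=snap('side'); X=cloud(c); f=c['frame']
for v in range(240,264): 
    print(v,[ (X[v,u].round(3).tolist(),int(f[v,u].mean())) for u in (300,301,303)])
```

```text
240 [([0.509, -0.137, 0.134], 54), ([0.51, -0.14, 0.137], 56), ([0.517, -0.139, 0.134], 62)]
241 [([0.508, -0.139, 0.132], 60), ([0.51, -0.141, 0.134], 55), ([0.521, -0.13, 0.119], 65)]
242 [([0.51, -0.135, 0.124], 90), ([0.511, -0.14, 0.128], 71), ([0.52, -0.134, 0.119], 64)]
243 [([0.509, -0.137, 0.122], 127), ([0.51, -0.141, 0.126], 87), ([0.518, -0.138, 0.12], 61)]
244 [([nan, nan, nan], 130), ([0.512, -0.138, 0.117], 91), ([0.517, -0.14, 0.118], 62)]
245 [([0.515, -0.125, 0.099], 98), ([0.516, -0.129, 0.104], 73), ([0.517, -0.141, 0.115], 63)]
246 [([0.515, -0.125, 0.095], 65), ([0.515, -0.132, 0.103], 61), ([0.519, -0.136, 0.105], 63)]
247 [([0.513, -0.129, 0.096], 61), ([0.515, -0.133, 0.099], 62), ([0.519, -0.136, 0.102], 59)]
248 [([0.514, -0.127, 0.09], 69), ([0.513, -0.136, 0.1], 74), ([0.516, -0.146, 0.108], 59)]
249 [([0.515, -0.125, 0.083], 81), ([0.515, -0.134, 0.092], 88), ([0.513, -0.153, 0.112], 64)]
250 [([0.516, -0.124, 0.078], 85), ([0.515, -0.133, 0.087], 95), ([0.514, -0.15, 0.104], 66)]
251 [([0.514, -0.128, 0.078], 89), ([0.516, -0.131, 0.081], 101), ([0.515,
[... 462 characters left out ...]
6), ([0.522, -0.135, 0.062], 63)]
257 [([0.534, -0.084, 0.001], 58), ([0.537, -0.084, -0.0], 67), ([0.543, -0.086, -0.001], 56)]
258 [([0.533, -0.086, -0.001], 50), ([0.536, -0.088, -0.001], 55), ([0.542, -0.088, -0.003], 55)]
259 [([0.532, -0.09, -0.001], 51), ([0.533, -0.094, 0.002], 47), ([0.54, -0.094, -0.0], 56)]
260 [([0.53, -0.096, 0.001], 47), ([0.533, -0.095, -0.001], 48), ([0.532, -0.114, 0.019], 55)]
261 [([0.529, -0.098, -0.002], 48), ([0.532, -0.097, -0.003], 46), ([0.53, -0.117, 0.019], 55)]
262 [([0.528, -0.102, -0.001], 49), ([0.53, -0.103, -0.001], 47), ([0.53, -0.118, 0.016], 51)]
263 [([0.525, -0.108, 0.002], 47), ([0.53, -0.105, -0.003], 50), ([0.534, -0.111, 0.002], 49)]
```

```bash
python3 -m handwheel '[{"tx":0.4,"ty":-0.1,"tz":0.5,"twist":0},{"tx":1.0,"ty":-0.1,"tz":0.5,"twist":0},{"tx":1.9,"ty":-0.1,"tz":0,"twist":0},{"tx":1.9,"ty":-0.1,"tz":-1,"twist":0},{"tx":1.9,"ty":-0.1,"tz":-2.5,"twist":0}]' 4 40
python3 -m handwheel '[{"tx":0,"ty":0,"tz":-0.3,"twist":0},{"tx":0,"ty":0,"tz":-0.3,"twist":0},{"tx":0,"ty":0,"tz":-0.3,"twist":0},{"tx":0,"ty":0,"tz":-0.3,"twist":0}]' 0.6 40
python3 -m handwheel '[{"tx":0,"ty":0,"tz":0,"twist":0},{"tx":0,"ty":0,"tz":0,"twist":0},{"tx":0,"ty":0,"tz":0,"twist":0}]'
```

```text
t: 4.85
position: [0.5471, -0.1203, 0.0053]
ee_rot: [0.498, 0.502, -0.496, 0.504]
force: [0.2, -0.1, -0.5]
finger_gap: 0.0396
t: 5.18
position: [0.5431, -0.1198, 0.0011]
ee_rot: [0.497, 0.504, -0.498, 0.502]
force: [1.7, -0.2, -17.0]
finger_gap: 0.0133
t: 5.43
position: [0.5427, -0.1198, 0.0011]
ee_rot: [0.497, 0.504, -0.498, 0.502]
force: [1.4, 0.0, -24.5]
finger_gap: 0.0135
```

```bash
python3 -m handwheel '[{"tx":-0.7,"ty":0,"tz":-0.1,"twist":0},{"tx":-1.4,"ty":0,"tz":-0.1,"twist":0},{"tx":-2.1,"ty":0,"tz":-0.1,"twist":0},{"tx":-2.8,"ty":0,"tz":-0.1,"twist":0},{"tx":-3.5,"ty":0,"tz":-0.1,"twist":0}]'
python3 -m handwheel '[{"tx":-0.7,"ty":0,"tz":0,"twist":0},{"tx":-1.3,"ty":0,"tz":0,"twist":0},{"tx":-1.8,"ty":0,"tz":0,"twist":0},{"tx":-2.2,"ty":0,"tz":0,"twist":0},{"tx":-2.2,"ty":0,"tz":0,"twist":0}]'
python3 - <<'E'
from h import *
s=ctrl.get_state(); print(s['position'],s['finger_gap'],s['force'])
c=snap('wrist','w6.png'); X=cloud(c)
m=(X[...,2]>0.035)&(X[...,2]<0.055)&(X[...,0]>0.45)&(X[...,0]<0.60)&(abs(X[...,1]+0.12)<0.15)&(abs(X[...,1]+0.12)>0.06)
p=X[m].astype(np.float32); print('panel',p.min(0),p.max(0),cv2.minAreaRect(p[:,:2].copy()))
E
```

```text
t: 5.85
position: [0.5079, -0.1203, 0.0011]
ee_rot: [0.497, 0.503, -0.498, 0.502]
force: [2.4, -0.2, -25.3]
finger_gap: 0.0133
t: 6.27
position: [0.4859, -0.1206, 0.0011]
ee_rot: [0.497, 0.503, -0.498, 0.502]
force: [1.7, -0.2, -26.7]
finger_gap: 0.0134
[ 0.48594692 -0.12060452  0.00105617] 0.013398500552441392 [  1.69502678  -0.20099019 -26.696737  ]
panel [ 0.51430905 -0.2471856   0.03500064] [0.5949765  0.00933046 0.04695925] ((0.5545265674591064, -0.11853885650634766), (0.07833526283502579, 0.2565340995788574), 0.7176126837730408)
```

View pics/w6.png

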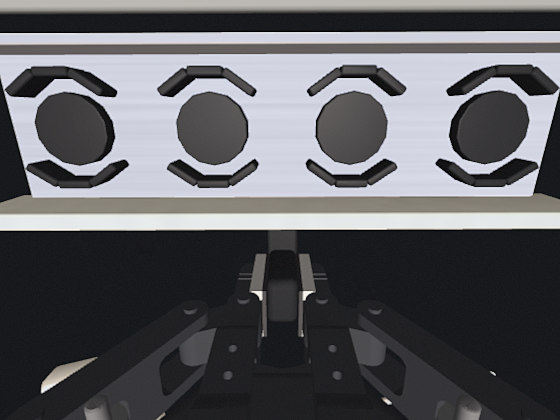

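```bash
python3 -m handwheel '[{"tx":-0.2,"ty":0,"tz":0,"twist":0},{"tx":-0.4,"ty":0,"tz":0,"twist":0},{"tx":-0.5,"ty":0,"tz":0,"twist":0},{"tx":-0.5,"ty":0,"tz":0,"twist":0}]'
```

```text
t: 6.65
position: [0.4862, -0.1206, 0.0012]
ee_rot: [0.499, 0.501, -0.496, 0.505]
force: [6.1, -1.3, -33.9]
finger_gap: 0.0133
```

```bash
python3 -m handwheel '[{"tx":0.4,"ty":0,"tz":0,"twist":0},{"tx":0.4,"ty":0,"tz":0,"twist":0},{"tx":0.4,"ty":0,"tz":0,"twist":0}]' 4.5
python3 -m handwheel '[{"tx":0,"ty":0,"tz":3,"twist":0},{"tx":0,"ty":0,"tz":7,"twist":0},{"tx":0,"ty":0,"tz":11,"twist":0},{"tx":0,"ty":0,"tz":15,"twist":0},{"tx":0,"ty":0,"tz":15,"twist":0}]' 
python3 -m handwheel '[{"tx":0,"ty":0,"tz":0,"twist":0},{"tx":0,"ty":0,"tz":0,"twist":0},{"tx":0,"ty":0,"tz":0,"twist":0}]'
python3 - <<'E'
from h import *
s=ctrl.get_state(); print(s['position'],s['finger_gap'],s['force'])
c=snap('wrist','w7.png'); X=cloud(c)
t=snap('top','t7.png')
E
```

```text
t: 6.9
position: [0.4877, -0.1208, 0.0031]
ee_rot: [0.498, 0.501, -0.497, 0.504]
force: [-0.2, -0.7, -0.5]
finger_gap: 0.0451
t: 7.32
position: [0.4911, -0.1215, 0.1595]
ee_rot: [0.501, 0.498, -0.495, 0.507]
force: [0.9, 0.1, -0.8]
finger_gap: 0.0452
t: 7.57
position: [0.485, -0.1202, 0.1508]
ee_rot: [0.497, 0.503, -0.498, 0.502]
force: [0.8, 0.2, -0.7]
finger_gap: 0.0448
[ 0.48500573 -0.12015283  0.15084348] 0.044843214833753975 [ 0.83878867  0.24007591 -0.68207986]
```

View pics/w7.png

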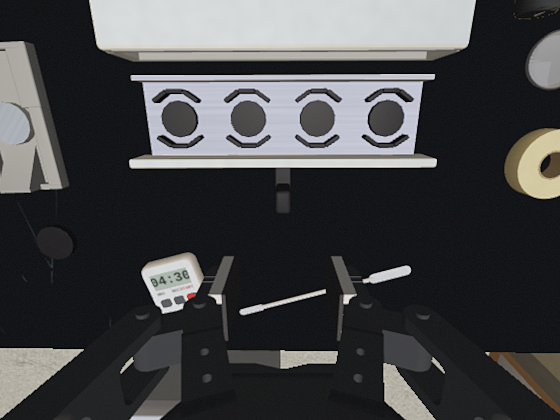

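View pics/t7.png

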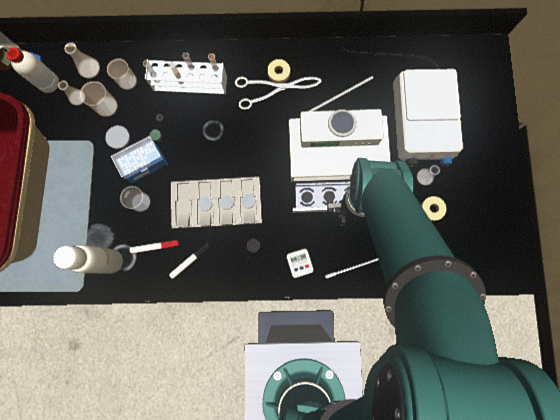

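Run:
```python
from h import *
s=ctrl.get_state(); c=snap('wrist'); X=cloud(c)
g=cv2.cvtColor(c['frame'],cv2.COLOR_BGR2GRAY); m=(g<90).astype(np.uint8); m[:88]=0;m[150:]=0;m[:,:145]=0;m[:,425:]=0
cs,_=cv2.findContours(m,cv2.RETR_LIST,cv2.CHAIN_APPROX_NONE)
for k in cs:
    a=cv2.contourArea(k)
    if a>500:
        (x,y),ax,an=cv2.fitEllipse(k); 
        if max(ax)>60: continue
        print((round(x,1),round(y,1)),np.round(ax,1),'boss',ray(c,x,y,0.025).round(4),'depth z',np.nanmedian(X[int(y)-4:int(y)+5,int(x)-4:int(x)+5,2]).round(4))
mm=(X[...,2]>0.055)&(X[...,2]<0.072)&(X[...,1]>-0.25)&(X[...,1]<0.02)&(X[...,0]>.58)
for y0 in(-.2,-.12,-.04):
    q=X[mm&(abs(X[...,1]-y0)<.02)]; print('housing front',y0,q[:,0].min())
mm=(X[...,2]>0.045)&(X[...,2]<0.06)&(X[...,0]>0.46)&(X[...,0]<0.505)&(abs(X[...,1]+0.12)<0.015);q=X[mm];print('knob',q.min(0),q.max(0))
```

```text
(316.9, 118.1) [33.5 35.2] boss [ 0.5582 -0.1515  0.025 ] depth z 0.0259
(248.0, 118.2) [33.5 35.1] boss [ 0.5574 -0.088   0.025 ] depth z 0.0256
(179.3, 118.4) [33.3 36.8] boss [ 0.5565 -0.0247  0.025 ] depth z 0.0257
(385.8, 117.8) [33.4 36.7] boss [ 0.5591 -0.2149  0.025 ] depth z 0.0259
housing front -0.2 0.6083468671517506
housing front -0.12 0.6076820575324053
housing front -0.04 0.6062303647363066
knob [ 0.47587279 -0.12754652  0.04522509] [ 0.49706174 -0.11449142  0.05626701]
```

```bash
python3 -m handwheel '[{"tx":0,"ty":3.3,"tz":2,"twist":0.015},{"tx":0,"ty":6.6,"tz":4,"twist":0.03},{"tx":0,"ty":10,"tz":5,"twist":0.03},{"tx":0,"ty":13.3,"tz":5,"twist":0.03},{"tx":0,"ty":16.6,"tz":5,"twist":0.03}]' 0
python3 -m handwheel '[{"tx":0,"ty":3.3,"tz":0,"twist":0},{"tx":0,"ty":6.6,"tz":0,"twist":0},{"tx":0,"ty":10,"tz":0,"twist":0},{"tx":0,"ty":13.3,"tz":0,"twist":0},{"tx":0,"ty":16.6,"tz":0,"twist":0}]' 
python3 -m handwheel '[{"tx":0,"ty":0,"tz":0,"twist":0},{"tx":0,"ty":0,"tz":0,"twist":0},{"tx":0,"ty":0,"tz":0,"twist":0},{"tx":0,"ty":0,"tz":0,"twist":0}]'
cat > look.py <<'E'
from h import *
def discs(c,z,lo=(0.45,0.08),hi=(0.66,0.40)):
    X=cloud(c); hsv=cv2.cvtColor(c['frame'],cv2.COLOR_BGR2HSV)
    m=((hsv[...,0]>95)&(hsv[...,0]<125)&(hsv[...,1]>6)&(hsv[...,2]>110)&(X[...,0]>lo[0])&(X[...,0]<hi[0])&(X[...,1]>lo[1])&(X[...,1]<hi[1])&(X[...,2]>0.003)).astype(np.uint8)
    m=cv2.morphologyEx(m,cv2.MORPH_OPEN,np.ones((3,3)))
    cs,_=cv2.findContours(m,cv2.RETR_EXTERNAL,cv2.CHAIN_APPROX_NONE); r=[]
    for k in cs:
        if cv2.contourArea(k)<150: continue
        k=cv2.convexHull(k); (x,y),ax,an=cv2.fitEllipse(k)
        q=np.zeros_like(m); cv2.drawContours(q,[k],-1,1,-1); q=cv2.erode(q,np.ones((3,3))); P=X[q>0]; P=P[~np.isnan(P[:,0])]
        P=P[abs(P[:,2]-np.median(P[:,2]))<0.02]
        ce=P.mean(0); n=np.linalg.svd(P-ce)[2][2]; n*=np.sign(n[2])
        print('px',np.round((x,y),1),'ax',np.round(ax,1),'ray',ray(c,x,y,z).round(4),'cloudmean',ce.round(4),'n',n.round(3),'tilt',round(np.degrees(np.arccos(min(1,n[2]))),1))
E
python3 - <<'E'
from look import *
s=ctrl.get_state(); R=Rot.from_quat(s['ee_rot']).as_matrix();print(s['t'],s['position'],s['finger_gap'],np.degrees(np.arctan2(R[1,2],R[0,2])))
c=snap('wrist','w8.png'); discs(c,0.013)
t=snap('top'); discs(t,0.013)
X=cloud(c)
m=(X[...,2]>0.009)&(X[...,2]<0.018)&(X[...,0]>0.46)&(X[...,0]<0.63)&(X[...,1]>0.09)&(X[...,1]<0.38)
r=cv2.minAreaRect(X[m][:,:2].astype(np.float32)); print('tray',r)
E
```

```text
t: 8.13
position: [0.4862, 0.0473, 0.2013]
ee_rot: [0.49, 0.51, -0.49, 0.51]
force: [0.5, -0.9, -0.2]
finger_gap: -0.0002
t: 8.55
position: [0.4854, 0.2132, 0.2001]
ee_rot: [0.489, 0.51, -0.49, 0.51]
force: [0.2, 0.1, -0.6]
finger_gap: -0.0001
t: 8.88
position: [0.486, 0.2098, 0.2005]
ee_rot: [0.489, 0.51, -0.491, 0.51]
force: [0.3, 0.6, -0.7]
finger_gap: 0.0
8.8833 [0.48598973 0.20982304 0.2004652 ] 3.951270835787763e-05 -87.78683079949923
px [341.4 127.1] ax [34. 36.] ray [0.5503 0.1447 0.013 ] cloudmean [0.5503 0.1447 0.0138] n [-0.002  0.001  1.   ] tilt 0.1
px [285.5 127.6] ax [34.1 35.7] ray [0.5474 0.2077 0.013 ] cloudmean [0.5473 0.2076 0.0137] n [-0.003  0.006  1.   ] tilt 0.4
px [230.8 127.7] ax [34.  35.9] ray [0.5449 0.2693 0.013 ] cloudmean [0.5448 0.2692 0.0136] n [-0.004 -0.     1.   ] tilt 0.2
tray ((0.549311101436615, 0.2376502901315689), (0.13460732996463776, 0.2586645185947418), 2.2127296924591064)
```

View pics/w8.png

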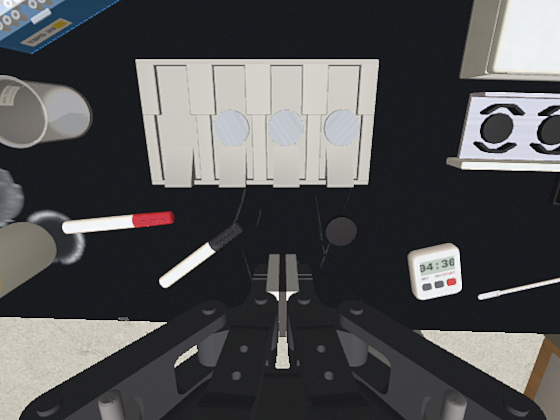

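Run:
```python
from h import *
s=ctrl.get_state(); p=s['position']
c=snap('wrist'); X=cloud(c)
for v in range(246,268,2): print(v,[(X[v,u]-p).round(4).tolist() for u in (272,276,290,294)])
for v in (256,262,275): 
    r=[ (u,(X[v,u]-p).round(3).tolist()) for u in range(240,330,4) if X[v,u,2]>0.1]; print(v,r[:2],r[-2:])
```

```text
246 [[-0.0912, 0.0094, -0.2004], [-0.0916, 0.0041, -0.2017], [-0.0905, -0.0145, -0.2008], [-0.0905, -0.0198, -0.2013]]
248 [[-0.0945, 0.0093, -0.2013], [-0.0933, 0.004, -0.1992], [-0.093, -0.0146, -0.2], [-0.0926, -0.0198, -0.1996]]
250 [[-0.0965, 0.0092, -0.1994], [-0.097, 0.0039, -0.2009], [-0.0958, -0.0147, -0.1997], [-0.0955, -0.02, -0.1996]]
252 [[-0.1001, 0.0091, -0.2008], [-0.0999, 0.0038, -0.2008], [-0.0985, -0.0148, -0.1993], [-0.0985, -0.0201, -0.1998]]
254 [[0.0104, 0.0054, 0.0283], [0.0112, 0.0034, 0.0297], [0.0115, -0.0036, 0.0299], [0.0108, -0.0057, 0.0282]]
256 [[0.011, 0.0053, 0.0317], [0.0113, 0.0033, 0.0321], [0.0115, -0.0036, 0.032], [0.0112, -0.0056, 0.0313]]
258 [[0.0112, 0.0052, 0.0343], [0.0107, 0.0033, 0.033], [0.0115, -0.0035, 0.0343], [0.0115, -0.0055, 0.0341]]
260 [[0.0104, 0.0052, 0.0347], [0.011, 0.0033, 0.0358], [0.0117, -0.0034, 0.0366], [0.0116, -0.0054, 0.0364]]
262 [[0.0116, 0.0051, 0.039], [0.0108, 0.0032, 0.0375], [0.0111, -0.0034, 0.0376], [0.0115, -0.0053, 0.0381]]
264 [[0.0105, 0.0051, 0.0389], [0.0116, 0.0032, 0.0409], [0.0114, -0.0034, 0.0401], [0.0112, -0.0053, 0.0397]]
266 [[0.0104, 0.005, 0.0407], [0.0107, 0.0032, 0.0411], [0.0113, -0.0033, 0.0419], [0.0112, -0.0052, 0.0416]]
256 [(272, [0.011, 0.005, 0.032]), (276, [0.011, 0.003, 0.032])] [(288, [0.011, -0.003, 0.031]), (292, [0.012, -0.005, 0.032])]
262 [(272, [0.012, 0.005, 0.039]), (276, [0.011, 0.003, 0.038])] [(292, [0.011, -0.004, 0.038]), (296, [0.011, -0.006, 0.037])]
275 [(256, [0.007, 0.012, 0.043]), (260, [0.007, 0.01, 0.043])] [(304, [0.008, -0.01, 0.043]), (308, [0.008, -0.012, 0.043])]
```

```bash
python3 -m handwheel '[{"tx":3,"ty":-2,"tz":-2.5,"twist":0},{"tx":6,"ty":-4,"tz":-5,"twist":0},{"tx":9,"ty":-6,"tz":-7.5,"twist":0},{"tx":10.2,"ty":-6.4,"tz":-11,"twist":0},{"tx":10.2,"ty":-6.4,"tz":-14,"twist":0}]'
python3 -m handwheel '[{"tx":0,"ty":0,"tz":-1,"twist":0},{"tx":0,"ty":0,"tz":-1,"twist":0},{"tx":0,"ty":0,"tz":-1,"twist":0},{"tx":0,"ty":0,"tz":-1,"twist":0}]'
python3 - <<'E'
from look import *
s=ctrl.get_state(); print(s['t'],s['position'],s['finger_gap'])
c=snap('wrist','w9.png'); discs(c,0.013)
E
```

```text
t: 9.45
position: [0.5939, 0.1427, 0.0602]
ee_rot: [0.493, 0.506, -0.491, 0.51]
force: [-0.6, -0.4, -0.4]
finger_gap: -0.0004
t: 9.78
position: [0.5889, 0.1488, 0.0531]
ee_rot: [0.49, 0.51, -0.489, 0.511]
force: [0.4, 0.3, 0.2]
finger_gap: -0.0002
9.7833 [0.58892009 0.14884232 0.05312847] -0.00017918837981330523
px [202.6 272.9] ax [44.4 51.6] ray [0.5473 0.2082 0.013 ] cloudmean [0.5475 0.208  0.0136] n [-0.004  0.001  1.   ] tilt 0.3
px [122.3 272.9] ax [43.  53.5] ray [0.5447 0.27   0.013 ] cloudmean [0.5449 0.2697 0.0136] n [-0.005  0.006  1.   ] tilt 0.5
```

View pics/w9.png

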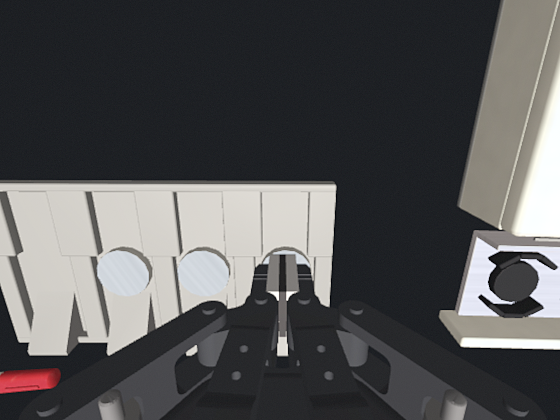

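```bash
python3 -m handwheel '[{"tx":0,"ty":0,"tz":-2,"twist":0},{"tx":0,"ty":0,"tz":-4,"twist":0},{"tx":0,"ty":0,"tz":-5,"twist":0},{"tx":0,"ty":0,"tz":-5.5,"twist":0},{"tx":0,"ty":0,"tz":-5.5,"twist":0}]'
python3 -m handwheel '[{"tx":0,"ty":0,"tz":-0.6,"twist":0},{"tx":0,"ty":0,"tz":-1.2,"twist":0},{"tx":0,"ty":0,"tz":-1.4,"twist":0},{"tx":0,"ty":0,"tz":-1.4,"twist":0},{"tx":0,"ty":0,"tz":-1.4,"twist":0}]'
python3 - <<'E'
from look import *
s=ctrl.get_state(); print(s['t'],s['position'],s['finger_gap'])
c=snap('wrist','w10.png')
E
```

```text
t: 10.25
position: [0.5881, 0.1481, -0.0036]
ee_rot: [0.489, 0.51, -0.49, 0.51]
force: [-0.6, 0.3, 0.1]
finger_gap: 0.0003
t: 10.67
position: [0.5883, 0.1478, -0.0177]
ee_rot: [0.49, 0.51, -0.49, 0.51]
force: [0.5, -0.2, 0.7]
finger_gap: 0.0001
10.6667 [ 0.58833518  0.14779414 -0.01768822] 5.102635693001501e-05
```

View pics/w10.png

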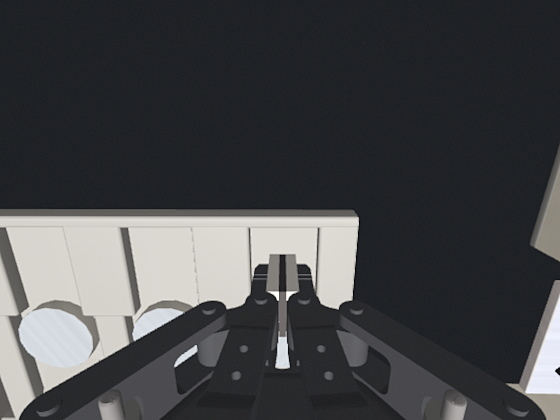

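```bash
python3 -m handwheel '[{"tx":-0.2,"ty":-0.1,"tz":-0.2,"twist":0},{"tx":-0.6,"ty":-0.12,"tz":-0.2,"twist":0},{"tx":-1.1,"ty":-0.14,"tz":-0.2,"twist":0},{"tx":-1.6,"ty":-0.16,"tz":-0.2,"twist":0},{"tx":-2.1,"ty":-0.18,"tz":-0.2,"twist":0}]'
python3 -m handwheel '[{"tx":-0.5,"ty":-0.02,"tz":0,"twist":0},{"tx":-1.0,"ty":-0.04,"tz":0,"twist":0},{"tx":-1.5,"ty":-0.06,"tz":0,"twist":0},{"tx":-2.0,"ty":-0.08,"tz":0,"twist":0},{"tx":-2.15,"ty":-0.08,"tz":0,"twist":0}]'
python3 - <<'E'
from look import *
s=ctrl.get_state(); print(s['t'],s['position'],s['finger_gap'])
c=snap('wrist','w11.png'); discs(c,.017)
E
```

```text
t: 11.13
position: [0.5694, 0.1465, -0.0188]
ee_rot: [0.491, 0.509, -0.488, 0.511]
force: [4.2, 1.3, 4.7]
finger_gap: -0.0
t: 11.55
position: [0.5472, 0.1457, -0.0189]
ee_rot: [0.491, 0.509, -0.488, 0.511]
force: [5.1, 0.7, 5.2]
finger_gap: 0.0003
11.55 [ 0.54715484  0.1456935  -0.01887797] 0.0003050050843899491
px [282.4 354.7] ax [13.6 41.2] ray [0.5017 0.1435 0.017 ] cloudmean [0.5106 0.1439 0.0258] n [ 0.451 -0.036  0.892] tilt 26.9
px [157.3 271. ] ax [67.3 80.8] ray [0.5497 0.2065 0.017 ] cloudmean [0.5476 0.208  0.0137] n [-0.004  0.003  1.   ] tilt 0.3
px [ 33.9 271.1] ax [63.8 84.9] ray [0.5472 0.2665 0.017 ] cloudmean [0.5449 0.2691 0.0136] n [-0.002  0.004  1.   ] tilt 0.2
```

View pics/w11.png

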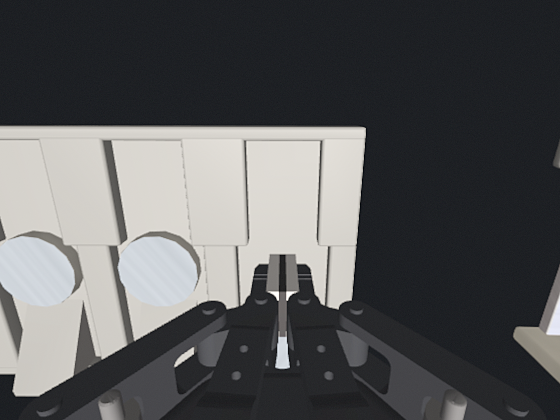

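```bash
python3 -m handwheel '[{"tx":-0.12,"ty":0,"tz":0,"twist":0},{"tx":-0.12,"ty":0,"tz":0,"twist":0},{"tx":0.8,"ty":0,"tz":0.3,"twist":0},{"tx":1.5,"ty":0,"tz":2,"twist":0},{"tx":2.5,"ty":0,"tz":5,"twist":0}]'
python3 -m handwheel '[{"tx":0.8,"ty":2,"tz":0,"twist":0},{"tx":1.4,"ty":4,"tz":0,"twist":0},{"tx":1.4,"ty":6.4,"tz":0,"twist":0},{"tx":1.4,"ty":6.4,"tz":0,"twist":0},{"tx":1.4,"ty":6.4,"tz":0,"twist":0}]'
python3 - <<'E'
from look import *
s=ctrl.get_state(); print(s['t'],s['position'],s['finger_gap'])
c=snap('wrist','w12.png'); discs(c,.017)
E
```

```text
t: 12.02
position: [0.5647, 0.1437, 0.0273]
ee_rot: [0.485, 0.513, -0.494, 0.508]
force: [0.7, -0.3, -1.1]
finger_gap: -0.0003
t: 12.43
position: [0.5819, 0.2107, 0.0293]
ee_rot: [0.487, 0.512, -0.49, 0.51]
force: [1.4, -0.5, -0.2]
finger_gap: -0.0
12.4333 [0.58190383 0.21069833 0.02932553] -2.9856270393265738e-05
px [384.7 311.6] ax [ 9.  34.2] ray [0.531  0.1365 0.017 ] cloudmean [0.5304 0.1362 0.0153] n [0.462 0.001 0.887] tilt 27.5
px [194.1 283.8] ax [48.  57.6] ray [0.5475 0.2685 0.017 ] cloudmean [0.5459 0.2698 0.0137] n [-0.002  0.003  1.   ] tilt 0.2
```

View pics/w12.png

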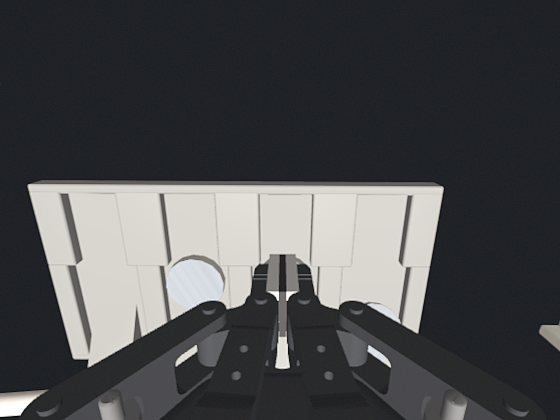

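```bash
python3 -m handwheel '[{"tx":0.4,"ty":-0.1,"tz":-1,"twist":0},{"tx":0.4,"ty":-0.1,"tz":-2.5,"twist":0},{"tx":0.4,"ty":-0.1,"tz":-4,"twist":0},{"tx":0.4,"ty":-0.1,"tz":-4.8,"twist":0},{"tx":0.4,"ty":-0.1,"tz":-4.8,"twist":0}]'
python3 -m handwheel '[{"tx":0,"ty":0,"tz":0,"twist":0},{"tx":-0.6,"ty":-0.02,"tz":0,"twist":0},{"tx":-1.1,"ty":-0.04,"tz":0,"twist":0},{"tx":-1.6,"ty":-0.06,"tz":0,"twist":0},{"tx":-2.1,"ty":-0.08,"tz":0,"twist":0}]'
python3 -m handwheel '[{"tx":-0.5,"ty":-0.02,"tz":0,"twist":0},{"tx":-1.0,"ty":-0.04,"tz":0,"twist":0},{"tx":-1.5,"ty":-0.06,"tz":0,"twist":0},{"tx":-1.9,"ty":-0.08,"tz":0,"twist":0},{"tx":-1.9,"ty":-0.08,"tz":0,"twist":0}]'
python3 - <<'E'
from look import *
s=ctrl.get_state(); print(s['t'],s['position'],s['finger_gap'])
c=snap('wrist','w13.png'); discs(c,.017)
E
```

```text
t: 12.9
position: [0.5881, 0.2058, -0.0184]
ee_rot: [0.489, 0.51, -0.492, 0.51]
force: [-0.1, 0.1, -0.2]
finger_gap: -0.0002
t: 13.32
position: [0.5673, 0.2072, -0.0178]
ee_rot: [0.49, 0.51, -0.49, 0.51]
force: [0.5, 1.3, -1.0]
finger_gap: -0.0001
t: 13.73
position: [0.5472, 0.2066, -0.0178]
ee_rot: [0.489, 0.511, -0.49, 0.51]
force: [0.4, 0.9, 0.3]
finger_gap: -0.0002
13.7333 [ 0.54723528  0.20656127 -0.01775557] -0.00018379404645191394
px [281.9 354.4] ax [16.5 36.6] ray [0.5008 0.2046 0.017 ] cloudmean [0.5092 0.2048 0.0254] n [ 0.422 -0.017  0.906] tilt 25.0
px [407.6 326.5] ax [45.6 67.3] ray [0.5218 0.1395 0.017 ] cloudmean [0.5268 0.138  0.0172] n [0.466 0.015 0.884] tilt 27.8
px [156.7 274.5] ax [66. 80.] ray [0.5474 0.2683 0.017 ] cloudmean [0.5452 0.2698 0.0137] n [-0.004  0.002  1.   ] tilt 0.3
```

```bash
python3 -m handwheel '[{"tx":-0.2,"ty":0,"tz":0,"twist":0},{"tx":-0.4,"ty":0,"tz":0,"twist":0},{"tx":-0.4,"ty":0,"tz":0,"twist":0},{"tx":0.5,"ty":0,"tz":0,"twist":0},{"tx":1.3,"ty":0,"tz":1.5,"twist":0}]'
python3 -m handwheel '[{"tx":1.4,"ty":0,"tz":3,"twist":0},{"tx":2.1,"ty":2.2,"tz":3.5,"twist":0},{"tx":2.6,"ty":4.4,"tz":3.5,"twist":0},{"tx":2.6,"ty":6.5,"tz":3.5,"twist":0},{"tx":2.6,"ty":6.5,"tz":3.5,"twist":0}]'
python3 -m handwheel '[{"tx":0,"ty":0,"tz":0,"twist":0},{"tx":0,"ty":0,"tz":0,"twist":0},{"tx":0,"ty":0,"tz":0,"twist":0}]'
python3 - <<'E'
from look import *
s=ctrl.get_state(); print(s['t'],s['position'],s['finger_gap'])
c=snap('wrist','w14.png'); discs(c,.017)
E
```

```text
t: 14.2
position: [0.5601, 0.2059, -0.0047]
ee_rot: [0.488, 0.511, -0.491, 0.51]
force: [0.6, 0.2, 0.2]
finger_gap: 0.0002
t: 14.62
position: [0.5887, 0.2788, 0.0332]
ee_rot: [0.49, 0.512, -0.486, 0.511]
force: [-0.8, 1.3, 0.1]
finger_gap: 0.0002
t: 14.87
position: [0.5878, 0.2694, 0.0319]
ee_rot: [0.489, 0.509, -0.491, 0.51]
force: [-0.8, 0.2, 0.2]
finger_gap: -0.0003
14.8667 [0.58784182 0.26941255 0.03193233] -0.00025644065806261214
px [454.9 337.5] ax [49.1 58.4] ray [0.5143 0.1397 0.017 ] cloudmean [0.5199 0.1423 0.0208] n [0.465 0.015 0.885] tilt 27.7
```

View pics/w14.png

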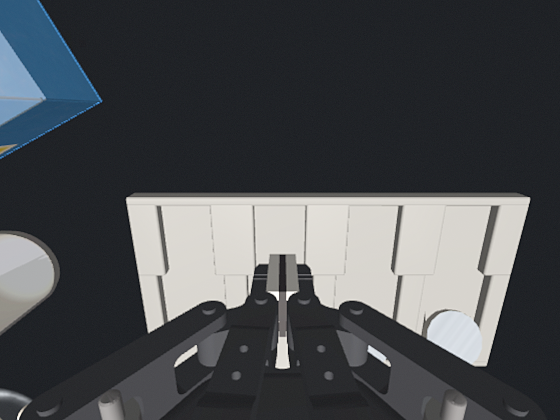

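```bash
python3 -m handwheel '[{"tx":0,"ty":0.15,"tz":-1.5,"twist":0},{"tx":0,"ty":0.15,"tz":-3,"twist":0},{"tx":0,"ty":0.15,"tz":-4.5,"twist":0},{"tx":0,"ty":0.15,"tz":-5.1,"twist":0},{"tx":0,"ty":0.15,"tz":-5.1,"twist":0}]'
python3 -m handwheel '[{"tx":-0.4,"ty":0,"tz":0,"twist":0},{"tx":-1,"ty":-0.02,"tz":0,"twist":0},{"tx":-1.5,"ty":-0.04,"tz":0,"twist":0},{"tx":-2,"ty":-0.06,"tz":0,"twist":0},{"tx":-2.5,"ty":-0.08,"tz":0,"twist":0}]'
python3 -m handwheel '[{"tx":-0.5,"ty":-0.02,"tz":0,"twist":0},{"tx":-1.0,"ty":-0.04,"tz":0,"twist":0},{"tx":-1.5,"ty":-0.06,"tz":0,"twist":0},{"tx":-2,"ty":-0.08,"tz":0,"twist":0},{"tx":-2.2,"ty":-0.08,"tz":0,"twist":0}]'
python3 - <<'E'
from look import *
s=ctrl.get_state(); print(s['t'],s['position'],s['finger_gap'])
c=snap('wrist','w13.png'); discs(c,.017)
E
```

```text
t: 15.33
position: [0.5864, 0.272, -0.0189]
ee_rot: [0.488, 0.51, -0.491, 0.51]
force: [-3.0, -1.5, 12.0]
finger_gap: 0.0
t: 15.75
position: [0.5633, 0.2726, -0.0188]
ee_rot: [0.49, 0.51, -0.489, 0.51]
force: [3.7, -0.3, 3.0]
finger_gap: 0.0
t: 16.17
position: [0.5394, 0.2714, -0.0188]
ee_rot: [0.489, 0.51, -0.49, 0.51]
force: [1.9, -0.2, 2.4]
finger_gap: -0.0004
16.1667 [ 0.53935189  0.27135441 -0.01883788] -0.0003814275922835605
px [281.9 354.4] ax [16.7 36.3] ray [0.494  0.2694 0.017 ] cloudmean [0.5035 0.2698 0.0267] n [0.476 0.041 0.879] tilt 28.5
px [532.7 333.9] ax [73.9 84.8] ray [0.5127 0.1383 0.017 ] cloudmean [0.5171 0.1454 0.0222] n [0.467 0.014 0.884] tilt 27.9
px [410.7 325.1] ax [61.5 76.9] ray [0.5157 0.2034 0.017 ] cloudmean [0.5229 0.2029 0.0183] n [0.454 0.02  0.891] tilt 27.0
```

Retreat, rise and look from a viewpoint behind (-x side) to locate all tilted discs.

```bash
python3 -m handwheel '[{"tx":0.9,"ty":0,"tz":0.2,"twist":0},{"tx":1.5,"ty":0,"tz":3,"twist":0},{"tx":1,"ty":-1,"tz":7,"twist":0},{"tx":-2,"ty":-3,"tz":10,"twist":0},{"tx":-5,"ty":-5,"tz":14,"twist":0}]'
python3 -m handwheel '[{"tx":-1.5,"ty":-1,"tz":1.5,"twist":0},{"tx":-1.5,"ty":-1,"tz":1.5,"twist":0},{"tx":-1.5,"ty":-1,"tz":1.5,"twist":0},{"tx":-1.5,"ty":-1,"tz":1.5,"twist":0},{"tx":-1.5,"ty":-1,"tz":1.5,"twist":0}]' 5.6
python3 - <<'E'
from look import *
s=ctrl.get_state(); print(s['t'],s['position'],s['finger_gap'])
c=snap('wrist','w15.png'); discs(c,.021); t=snap('top'); discs(t,.021)
E
```

```text
t: 16.63
position: [0.4994, 0.2269, 0.1087]
ee_rot: [0.489, 0.51, -0.491, 0.51]
force: [0.1, -0.5, 0.9]
finger_gap: 0.0
t: 17.05
position: [0.4859, 0.2185, 0.1225]
ee_rot: [0.489, 0.51, -0.49, 0.51]
force: [-0.5, 0.8, -0.7]
finger_gap: 0.0562
17.05 [0.48592167 0.21852244 0.12249516] 0.05617727918211161
px [226.9 173. ] ax [40.7 44.6] ray [0.5103 0.2687 0.021 ] cloudmean [0.5107 0.2684 0.0226] n [0.492 0.02  0.87 ] tilt 29.5
px [367.4 171.3] ax [41.2 44.4] ray [0.517  0.1432 0.021 ] cloudmean [0.5172 0.1436 0.0222] n [0.472 0.015 0.881] tilt 28.2
px [296. 170.] ax [41.7 43.5] ray [0.5156 0.207  0.021 ] cloudmean [0.5158 0.2071 0.0219] n [0.452 0.02  0.892] tilt 26.9
```

View pics/w15.png

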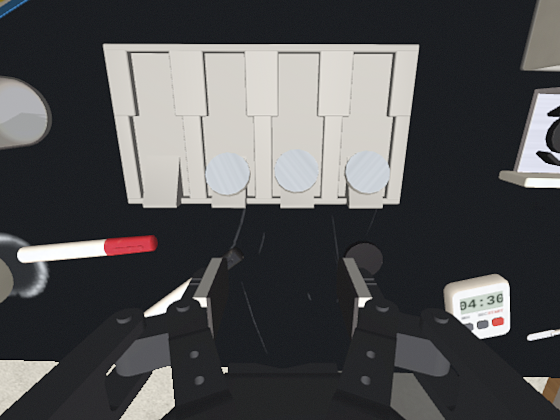

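Run:
```python
from look import *
s=ctrl.get_state(); p=s['position']; print(p,s['finger_gap'])
c=snap('wrist'); discs(c,.021); X=cloud(c)
for v in range(250,275,3): print(v,[(u,(X[v,u]-p).round(4).tolist()) for u in (214,219,348,353)])
```

```text
[0.48578594 0.2184586  0.12237272] 0.05584699613864644
px [226.8 172.9] ax [40.6 44.5] ray [0.5102 0.2687 0.021 ] cloudmean [0.5106 0.2684 0.0225] n [0.491 0.024 0.871] tilt 29.5
px [367.3 171.2] ax [41.  44.7] ray [0.5169 0.1432 0.021 ] cloudmean [0.5172 0.1436 0.0222] n [0.466 0.015 0.884] tilt 27.8
px [296.  169.9] ax [41.9 43.4] ray [0.5155 0.207  0.021 ] cloudmean [0.5158 0.2071 0.0219] n [0.453 0.02  0.891] tilt 27.0
250 [(214, [-0.0614, 0.0682, -0.1207]), (219, [-0.0617, 0.0632, -0.1217]), (348, [-0.0535, -0.0701, -0.1159]), (353, [-0.0519, -0.0744, -0.1129])]
253 [(214, [-0.0648, 0.0683, -0.1207]), (219, [-0.0655, 0.0634, -0.1224]), (348, [-0.0557, -0.0699, -0.1135]), (353, [-0.0555, -0.075, -0.1135])]
256 [(214, [-0.0684, 0.0684, -0.1208]), (219, [-0.0686, 0.0633, -0.1216]), (348, [-0.0592, -0.0703, -0.1137]), (353, [-0.0595, -0.0757, -0.1147])]
259 [(214, [0.0095, 0.0334, 0.0341]), (219, [0.0102, 0.0308, 0.0353]), (348, [0.0123, -0.0316, 0.0345]), (353, [0.0123, -0.0341, 0.0343])]
262 [(214, [0.0103, 0.0325, 0.0387]), (219, [0.0101, 0.0302, 0.038]), (348, [0.0121, -0.0311, 0.0373]), (353, [0.0124, -0.0334, 0.0376])]
265 [(214, [0.0102, 0.0319, 0.0413]), (219, [0.0104, 0.0295, 0.0415]), (348, [0.0124, -0.0303, 0.0408]), (353, [0.0119, -0.0329, 0.0397])]
268 [(214, [0.01, 0.0314, 0.0437]), (219, [0.01, 0.0291, 0.0436]), (348, [0.0124, -0.0297, 0.0438]), (353, [0.0121, -0.0322, 0.043])]
271 [(214, [0.0096, 0.031, 0.0458]), (219, [0.0099, 0.0286, 0.0462]), (348, [0.0124, -0.0291, 0.0464]), (353, [0.0129, -0.0312, 0.0472])]
274 [(214, [0.0101, 0.0302, 0.0493]), (219, [0.0096, 0.0282, 0.0483]), (348, [0.0124, -0.0286, 0.0492]), (353, [0.0129, -0.0306, 0.0498])]
```

```bash
python3 -m handwheel '[{"tx":0,"ty":-2.5,"tz":0,"twist":0},{"tx":1.5,"ty":-5,"tz":-2,"twist":0},{"tx":2.9,"ty":-7.5,"tz":-5,"twist":0},{"tx":2.9,"ty":-7.5,"tz":-7,"twist":0},{"tx":2.9,"ty":-7.5,"tz":-7,"twist":0}]' 4.9 40
python3 -m handwheel '[{"tx":0,"ty":0,"tz":0,"twist":0},{"tx":0,"ty":0,"tz":0,"twist":0},{"tx":0,"ty":0,"tz":0,"twist":0}]'
python3 - <<'E'
from look import *
s=ctrl.get_state(); p=s['position']; print(p,s['finger_gap'])
c=snap('wrist','w16.png'); discs(c,.021)
E
```

```text
t: 17.62
position: [0.5129, 0.1401, 0.0496]
ee_rot: [0.488, 0.51, -0.493, 0.508]
force: [-0.8, 0.8, 0.7]
finger_gap: 0.0487
t: 17.87
position: [0.5151, 0.1449, 0.0546]
ee_rot: [0.49, 0.511, -0.488, 0.511]
force: [-0.1, -0.6, 0.4]
finger_gap: 0.0489
[0.51509445 0.14487213 0.05461784] 0.048917566139787934
px [106.6 228.3] ax [51.6 58.2] ray [0.51   0.2692 0.021 ] cloudmean [0.5107 0.2683 0.0225] n [0.491 0.021 0.871] tilt 29.4
px [283.9 226.6] ax [54.2 54.9] ray [0.5167 0.1435 0.021 ] cloudmean [0.5172 0.1436 0.0222] n [0.467 0.016 0.884] tilt 27.9
px [193.7 224.7] ax [53.6 57. ] ray [0.5154 0.2073 0.021 ] cloudmean [0.5158 0.207  0.0219] n [0.452 0.023 0.892] tilt 26.9
```

View pics/w16.png

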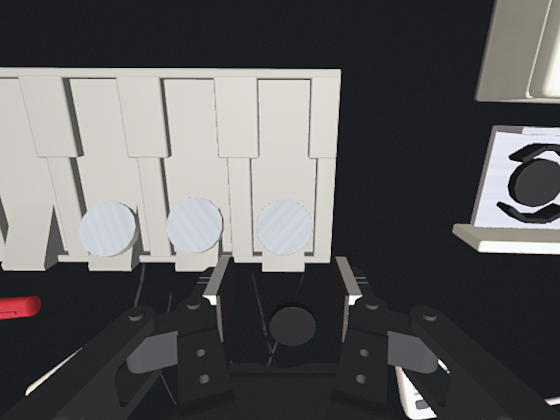

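```bash
python3 -m handwheel '[{"tx":0,"ty":-0.1,"tz":-2,"twist":0},{"tx":0,"ty":-0.1,"tz":-4,"twist":0},{"tx":0,"ty":-0.1,"tz":-6,"twist":0},{"tx":0,"ty":-0.1,"tz":-6.5,"twist":0},{"tx":0,"ty":-0.1,"tz":-6.5,"twist":0}]'
python3 -m handwheel '[{"tx":0,"ty":0,"tz":0,"twist":0},{"tx":0,"ty":0,"tz":0,"twist":0}]'
python3 - <<'E'
from look import *
s=ctrl.get_state(); p=s['position']; print(p,s['finger_gap'],s['force'])
c=snap('wrist','w17.png'); discs(c,.021)
E
```

```text
t: 18.33
position: [0.5139, 0.1426, -0.0118]
ee_rot: [0.489, 0.511, -0.49, 0.51]
force: [-0.4, 0.0, -0.4]
finger_gap: 0.049
t: 18.5
position: [0.5155, 0.1426, -0.0102]
ee_rot: [0.49, 0.51, -0.489, 0.511]
force: [1.0, 0.3, -0.6]
finger_gap: 0.0491
[ 0.51547394  0.14262468 -0.01023017] 0.04910833823247497 [ 1.03916595  0.34384241 -0.55438147]
px [ 30.8 276.8] ax [72.4 85.1] ray [0.5094 0.2698 0.021 ] cloudmean [0.5107 0.2676 0.0224] n [0.489 0.026 0.872] tilt 29.3
px [279.8 274. ] ax [77.8 78.5] ray [0.5162 0.1436 0.021 ] cloudmean [0.517  0.1437 0.0222] n [0.468 0.02  0.884] tilt 27.9
px [153.4 271.4] ax [75.9 81.2] ray [0.5151 0.2074 0.021 ] cloudmean [0.5159 0.207  0.0218] n [0.455 0.021 0.89 ] tilt 27.1
```

View pics/w17.png

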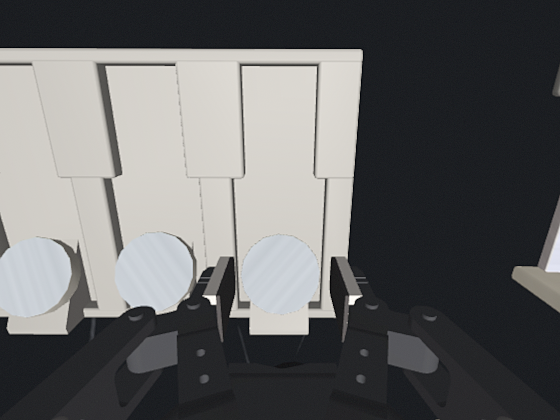

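```bash
python3 -m handwheel '[{"tx":0,"ty":0.05,"tz":-0.3,"twist":0},{"tx":0,"ty":0.05,"tz":-0.5,"twist":0},{"tx":0,"ty":0.05,"tz":-0.5,"twist":0}]'
python3 -m handwheel '[{"tx":0,"ty":0,"tz":0,"twist":0},{"tx":0,"ty":0,"tz":0,"twist":0},{"tx":0,"ty":0,"tz":0,"twist":0},{"tx":0,"ty":0,"tz":0,"twist":0}]' 3.4 40
python3 -m handwheel '[{"tx":0,"ty":0,"tz":0,"twist":0},{"tx":0,"ty":0,"tz":0,"twist":0},{"tx":0,"ty":0,"tz":0.5,"twist":0},{"tx":0,"ty":0,"tz":1.2,"twist":0},{"tx":0,"ty":0,"tz":2,"twist":0}]'
python3 - <<'E'
from look import *
s=ctrl.get_state(); p=s['position']; print(p,s['finger_gap'],s['force'])
c=snap('wrist','w18.png'); discs(c,.021)
E
```

```text
t: 18.8
position: [0.5157, 0.1429, -0.0139]
ee_rot: [0.49, 0.51, -0.489, 0.511]
force: [-2.2, 0.4, 20.6]
finger_gap: 0.049
t: 19.13
position: [0.5171, 0.1427, -0.0124]
ee_rot: [0.491, 0.509, -0.488, 0.511]
force: [-3.0, -0.9, 32.3]
finger_gap: 0.0384
t: 19.55
position: [0.5143, 0.1425, 0.004]
ee_rot: [0.49, 0.51, -0.49, 0.51]
force: [0.3, -0.4, -1.4]
finger_gap: 0.0381
[0.51434864 0.14246846 0.0040388 ] 0.03809518179674939 [ 0.34613063 -0.40932683 -1.37434889]
px [282.2 278.2] ax [79.3 79.7] ray [0.5044 0.1419 0.021 ] cloudmean [0.5148 0.1423 0.0385] n [0.47  0.013 0.883] tilt 28.0
px [ 50.4 261.9] ax [66.7 77.2] ray [0.5094 0.2699 0.021 ] cloudmean [0.5104 0.2685 0.0226] n [0.489 0.022 0.872] tilt 29.3
px [163.2 256.9] ax [70.  74.5] ray [0.515  0.2076 0.021 ] cloudmean [0.5155 0.2072 0.0219] n [0.447 0.029 0.894] tilt 26.6
```

View pics/w18.png

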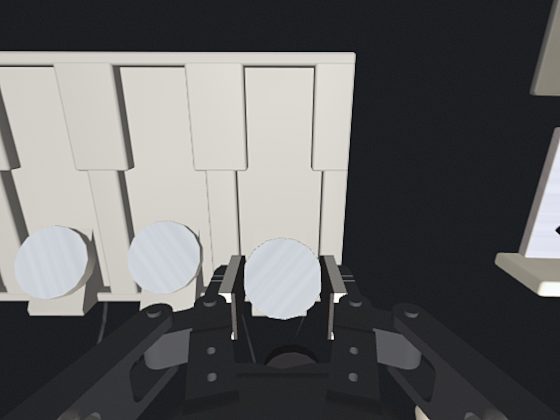

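```bash
python3 -m handwheel '[{"tx":0,"ty":0,"tz":2,"twist":0},{"tx":0,"ty":0,"tz":4.5,"twist":0},{"tx":0.5,"ty":-2,"tz":6,"twist":0},{"tx":1.5,"ty":-5,"tz":6,"twist":0},{"tx":2.5,"ty":-8,"tz":6,"twist":-0.03}]'
python3 -m handwheel '[{"tx":0.6,"ty":-3.3,"tz":0,"twist":0},{"tx":1.2,"ty":-6.6,"tz":0,"twist":0},{"tx":1.8,"ty":-9.9,"tz":0,"twist":0},{"tx":1.8,"ty":-13.2,"tz":0,"twist":0},{"tx":1.8,"ty":-16.5,"tz":0,"twist":0}]'
python3 -m handwheel '[{"tx":0,"ty":-2.5,"tz":0,"twist":0},{"tx":0,"ty":-4.6,"tz":0,"twist":0},{"tx":0,"ty":-4.8,"tz":0,"twist":0},{"tx":0,"ty":-4.8,"tz":0,"twist":0},{"tx":0,"ty":-4.8,"tz":0,"twist":0}]'
python3 -m handwheel '[{"tx":0,"ty":0,"tz":0,"twist":0},{"tx":0,"ty":0,"tz":0,"twist":0}]'
cat > seat.py <<'E'
from look import *
s=ctrl.get_state(); p=s['position']; R=Rot.from_quat(s['ee_rot']).as_matrix();print(s['t'],p,s['finger_gap'],s['force'],np.degrees(np.arctan2(R[1,2],R[0,2])))
import sys
c=snap('wrist',sys.argv[1]+'.png'); discs(c,.033,(0.45,-0.3),(0.62,0.05))
E
python3 seat.py w19
```

```text
t: 20.02
position: [0.5404, 0.0632, 0.0647]
ee_rot: [0.497, 0.503, -0.496, 0.504]
force: [0.4, -0.3, -0.7]
finger_gap: 0.0381
t: 20.43
position: [0.5576, -0.1041, 0.0633]
ee_rot: [0.497, 0.503, -0.497, 0.503]
force: [0.3, 0.6, -0.1]
finger_gap: 0.0378
t: 20.85
position: [0.5574, -0.1493, 0.0633]
ee_rot: [0.497, 0.503, -0.497, 0.502]
force: [0.2, 0.1, -0.8]
finger_gap: 0.0376
t: 21.02
position: [0.5578, -0.1482, 0.0635]
ee_rot: [0.497, 0.504, -0.496, 0.503]
force: [0.5, 0.1, -0.3]
finger_gap: 0.0378bash:  1703 Killed                     python3 seat.py w19
```

View pics/w19.png

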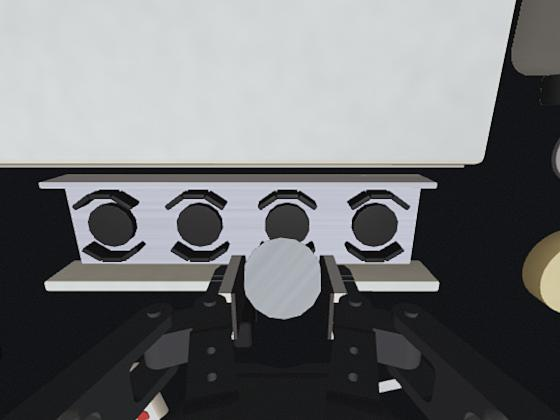

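```bash
sed -i 's/np.linalg.svd(P-ce)/np.linalg.svd(P-ce,full_matrices=False)/' look.py
sed -i 's/def discs(c,z,lo=(0.45,0.08),hi=(0.66,0.40)):/def discs(c,z,lo=(0.45,0.08),hi=(0.66,0.40),zl=0.003):/; s/X\[...,2\]>0.003/X[...,2]>zl/' look.py
sed -i 's/,0.05))/,0.05),0.0275)/' seat.py
cat >> seat.py <<'E'
X=cloud(c); g=cv2.cvtColor(c['frame'],cv2.COLOR_BGR2GRAY)
m=((g<90)&(X[...,2]>0.0225)&(X[...,2]<0.0285)&(X[...,0]>.52)&(X[...,0]<.60)&(X[...,1]>-.25)&(X[...,1]<.01)).astype(np.uint8)
m=cv2.morphologyEx(m,cv2.MORPH_OPEN,np.ones((9,9)))
cs,_=cv2.findContours(m,cv2.RETR_EXTERNAL,cv2.CHAIN_APPROX_NONE)
for k in cs:
    if cv2.contourArea(k)>300:
        (x,y),ax,an=cv2.fitEllipse(k); print('boss px',round(x),round(y),np.round(ax),ray(c,x,y,.025).round(4))
E
python3 seat.py w19
```

```text
21.0667 [ 0.55778148 -0.14850082  0.06351077] 0.037847040290538474 [ 0.1517655   0.50830813 -1.62466664] -89.21541232728381
px [282.2 278. ] ax [79.3 80. ] ray [ 0.5198 -0.1493  0.033 ] cloudmean [ 0.5583 -0.1487  0.0978] n [ 0.47  -0.002  0.883] tilt 28.0Traceback (most recent call last):
  File "seat.py", line 4, in <module>
    c=snap('wrist',sys.argv[1]+'.png'); discs(c,.033,(0.45,-0.3),(0.62,0.05),0.0275)
                                        ~~~~~^^^^^^^^^^^^^^^^^^^^^^^^^^^^^^^^^^^^^^^
  File "look.py", line 9, in discs
    k=cv2.convexHull(k); (x,y),ax,an=cv2.fitEllipse(k)
                                     ~~~~~~~~~~~~~~^^^
cv2.error: OpenCV(4.12.0) /io/opencv/modules/imgproc/src/shapedescr.cpp:361: error: (-201:Incorrect size of input array) There should be at least 5 points to fit the ellipse in function 'fitEllipseNoDirect'
```

```bash
sed -i 's/        k=cv2.convexHull(k); /        k=cv2.convexHull(k)\n        if len(k)<8: continue\n        /' look.py; python3 seat.py w19
```

```text
21.1167 [ 0.55778462 -0.1488088   0.06354821] 0.03788465717772253 [-0.69278843 -0.11628066 -0.63809009] -89.23906846393723
px [282.3 277.9] ax [79.3 80.2] ray [ 0.5198 -0.1496  0.033 ] cloudmean [ 0.5583 -0.149   0.0979] n [0.469 0.    0.883] tilt 28.0
boss px 197 225 [38. 44.] [ 0.5581 -0.0875  0.025 ]
boss px 375 224 [39. 43.] [ 0.5599 -0.2159  0.025 ]
boss px 287 222 [33. 43.] [ 0.5607 -0.1526  0.025 ]
boss px 108 225 [39. 43.] [ 0.557  -0.0231  0.025 ]
```

```bash
python3 -m handwheel '[{"tx":0.05,"ty":-0.27,"tz":-1,"twist":0},{"tx":0.05,"ty":-0.27,"tz":-2.5,"twist":0},{"tx":0.05,"ty":-0.27,"tz":-4,"twist":0},{"tx":0.05,"ty":-0.27,"tz":-5,"twist":0},{"tx":0.05,"ty":-0.27,"tz":-5.3,"twist":0}]'
python3 -m handwheel '[{"tx":0,"ty":0,"tz":0,"twist":0},{"tx":0,"ty":0,"tz":0,"twist":0},{"tx":0,"ty":0,"tz":0,"twist":0}]'
python3 seat.py w20
```

```text
t: 21.58
position: [0.5568, -0.1529, 0.0084]
ee_rot: [0.497, 0.504, -0.498, 0.502]
force: [-0.2, -0.4, -0.6]
finger_gap: 0.0379
t: 21.83
position: [0.5587, -0.1532, 0.011]
ee_rot: [0.497, 0.502, -0.497, 0.503]
force: [0.1, 0.6, -0.9]
finger_gap: 0.0376
21.8333 [ 0.55871467 -0.15320673  0.01104064] 0.03763425416510752 [ 0.09786123  0.63346372 -0.94678374] -89.37200561074116
px [282.2 277.9] ax [79.2 80.1] ray [ 0.5518 -0.1535  0.033 ] cloudmean [ 0.5592 -0.1534  0.0454] n [ 0.469 -0.003  0.883] tilt 27.9
px [248.6 211.7] ax [  7. 680.] ray [ 0.5895 -0.1361  0.033 ] cloudmean [ 0.5921 -0.1353  0.0407] n [-0.389 -0.005  0.921] tilt 22.9
px [467.1 177.2] ax [18.8 32.6] ray [ 0.6083 -0.2429  0.033 ] cloudmean [ 0.6158 -0.2235  0.0648] n [-0.101 -0.048  0.994] tilt 6.4
px [444.9 170.2] ax [17.2 30.4] ray [ 0.6116 -0.2315  0.033 ] cloudmean [ 0.6175 -0.2139  0.0648] n [-0.041 -0.022  0.999] tilt 2.6
px [397.2 170.6] ax [16.1 23.4] ray [ 0.6112 -0.2084  0.033 ] cloudmean [ 0.6169 -0.1961  0.0648] n [-0.037 -0.115  0.993] tilt 6.9
px [374.9 156.1] ax [19.2 47. ] ray [ 0.618  -0.1969  0.033 ] cloudmean [ 0.6173 -0.1877  0.0648] n [-0.066  0.009  0.998] tilt 3.8
px [336.1 175. ] ax [25.6 37. ] ray [ 0.6087 -0.1791  0.033 ] cloudmean [ 0.6158 -0.1729  0.0648] n [-0.021 -0.014  1.   ] tilt 1.4
px [266.2 171.4] ax [20.6 55. ] ray [ 0.6101 -0.1451  0.033 ] cloudmean [ 0.6159 -0.1474  0.0648] n [-0.036  0.002  0.999] tilt 2.1
px [104.4 170.5] ax [11. 37.] ray [ 0.6097 -0.067   0.033 ] cloudmean [ 0.6159 -0.0855  0.0647] n [-0.313  0.229  0.922] tilt 22.8
boss px 166 259 [49. 59.] [ 0.5584 -0.0882  0.025 ]
boss px 54 261 [49. 57.] [ 0.5568 -0.0253  0.025 ]
boss px 392 259 [50. 57.] [ 0.5598 -0.215   0.025 ]
```

View pics/w20.png

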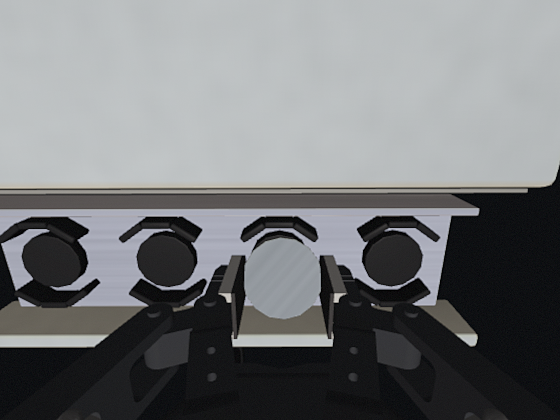

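```bash
python3 -m handwheel '[{"tx":-0.05,"ty":0.13,"tz":-0.3,"twist":0},{"tx":-0.05,"ty":0.13,"tz":-0.6,"twist":0},{"tx":-0.05,"ty":0.13,"tz":-0.8,"twist":0},{"tx":-0.05,"ty":0.13,"tz":-1,"twist":0},{"tx":-0.05,"ty":0.13,"tz":-1.2,"twist":0}]' - 20
python3 -m handwheel '[{"tx":0,"ty":0,"tz":0,"twist":0},{"tx":0,"ty":0,"tz":0,"twist":0},{"tx":0,"ty":0,"tz":0,"twist":0}]'
sed -i 's/(0.62,0.05)/(0.59,0.05)/' seat.py; python3 seat.py w21
```

```text
t: 22.3
position: [0.5597, -0.1522, 0.0005]
ee_rot: [0.498, 0.501, -0.496, 0.504]
force: [-1.9, 0.3, 18.8]
finger_gap: 0.0376
t: 22.55
position: [0.56, -0.1521, 0.0005]
ee_rot: [0.498, 0.501, -0.496, 0.504]
force: [-0.9, 0.3, 11.0]
finger_gap: 0.0377
22.55 [ 5.60031925e-01 -1.52130400e-01  5.14626237e-04] 0.037739229267733376 [-0.9345184   0.2863802  10.95493099] -89.38004652927305
px [282.1 278.9] ax [76.8 80.3] ray [ 0.5587 -0.1523  0.033 ] cloudmean [ 0.5608 -0.1522  0.0368] n [0.191 0.008 0.982] tilt 11.0
boss px 401 261 [53. 61.] [ 0.5652 -0.2145  0.025 ]
boss px 159 261 [53. 63.] [ 0.5638 -0.088   0.025 ]
boss px 38 263 [51. 64.] [ 0.5623 -0.0244  0.025 ]
```

View pics/w21.png

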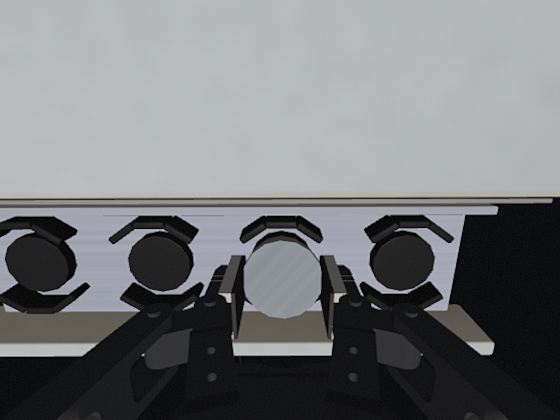

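```bash
python3 -m handwheel '[{"tx":0,"ty":0,"tz":0.5,"twist":0},{"tx":0,"ty":0,"tz":1,"twist":0},{"tx":0,"ty":0,"tz":1,"twist":0},{"tx":0,"ty":0,"tz":1,"twist":0}]' - 30
python3 seat.py w22
```

```text
t: 22.93
position: [0.5575, -0.1518, 0.0087]
ee_rot: [0.497, 0.503, -0.497, 0.503]
force: [-0.0, 0.7, -0.6]
finger_gap: 0.0375
22.9333 [ 0.55748301 -0.1517998   0.00868958] 0.037507156051941985 [-0.01322829  0.71924159 -0.56763908] -89.37780178122696
px [282.1 278.5] ax [79.4 80.2] ray [ 0.5516 -0.152   0.033 ] cloudmean [ 0.5587 -0.1519  0.0448] n [0.28  0.007 0.96 ] tilt 16.3
boss px 280 231 [13. 38.] [ 0.5754 -0.1504  0.025 ]
boss px 49 250 [47. 63.] [ 0.563  -0.0247  0.025 ]
boss px 398 251 [54. 59.] [ 0.5645 -0.2152  0.025 ]
boss px 166 252 [52. 58.] [ 0.563  -0.0882  0.025 ]
```

View pics/w22.png

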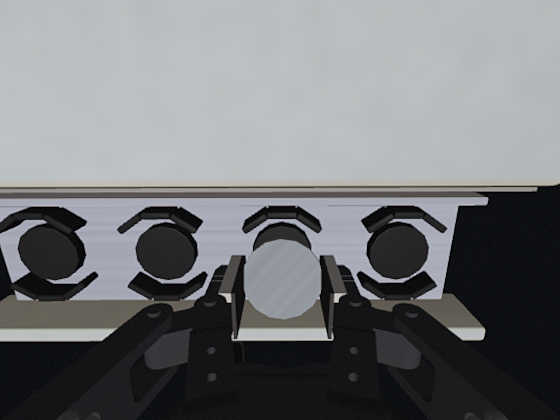

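```bash
python3 -m handwheel '[{"tx":0.58,"ty":0,"tz":0,"twist":0},{"tx":0.58,"ty":0,"tz":-0.4,"twist":0},{"tx":0.58,"ty":0,"tz":-0.7,"twist":0},{"tx":0.58,"ty":0,"tz":-0.95,"twist":0},{"tx":0.58,"ty":0,"tz":-1.2,"twist":0}]' - 20
python3 -m handwheel '[{"tx":0,"ty":0,"tz":0,"twist":0},{"tx":0,"ty":0,"tz":0,"twist":0},{"tx":0,"ty":0,"tz":0,"twist":0}]'
python3 seat.py w23
```

```text
t: 23.4
position: [0.565, -0.1518, -0.0025]
ee_rot: [0.498, 0.502, -0.497, 0.503]
force: [-0.6, 0.9, 14.9]
finger_gap: 0.0379
t: 23.65
position: [0.5651, -0.1519, -0.0025]
ee_rot: [0.498, 0.502, -0.497, 0.504]
force: [-0.1, 0.5, 8.6]
finger_gap: 0.0377
23.65 [ 0.56509942 -0.15185887 -0.00247405] 0.03768295450406186 [-0.13589395  0.4967793   8.59245785] -89.36951662823242
px [282.1 279.7] ax [75.1 80.2] ray [ 0.5651 -0.152   0.033 ] cloudmean [ 0.5662 -0.152   0.035 ] n [0.103 0.008 0.995] tilt 5.9
boss px 35 270 [51. 67.] [ 0.5647 -0.0245  0.025 ]
boss px 159 270 [55. 62.] [ 0.5656 -0.0881  0.025 ]
boss px 404 269 [55. 61.] [ 0.567  -0.2149  0.025 ]
```

View pics/w23.png

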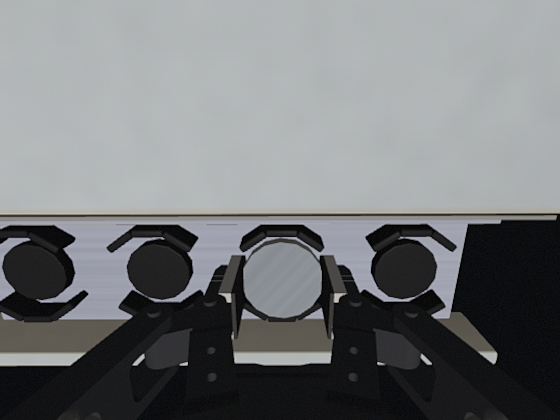

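```bash
python3 -m handwheel '[{"tx":0,"ty":0,"tz":-0.1,"twist":0},{"tx":0,"ty":0,"tz":-0.1,"twist":0},{"tx":0,"ty":0,"tz":-0.1,"twist":0},{"tx":0,"ty":0,"tz":-0.1,"twist":0}]' 4.8
python3 -m handwheel '[{"tx":0,"ty":0,"tz":1.5,"twist":0},{"tx":0,"ty":0,"tz":4,"twist":0},{"tx":0,"ty":0,"tz":8,"twist":0},{"tx":0,"ty":0,"tz":12,"twist":0},{"tx":0,"ty":0,"tz":12,"twist":0}]' 
python3 -m handwheel '[{"tx":-1.5,"ty":0,"tz":0,"twist":0},{"tx":-3,"ty":0,"tz":0,"twist":0},{"tx":-3,"ty":0,"tz":0,"twist":0},{"tx":-3,"ty":0,"tz":0,"twist":0}]' 
python3 seat.py w24
```

```text
t: 24.03
position: [0.5629, -0.1518, -0.005]
ee_rot: [0.497, 0.503, -0.498, 0.502]
force: [0.0, 0.3, 0.1]
finger_gap: 0.0479
t: 24.45
position: [0.5685, -0.1529, 0.1222]
ee_rot: [0.5, 0.499, -0.495, 0.506]
force: [1.4, 0.6, 0.6]
finger_gap: 0.0482
t: 24.78
position: [0.5326, -0.152, 0.1152]
ee_rot: [0.497, 0.503, -0.498, 0.502]
force: [0.2, -0.5, -0.2]
finger_gap: 0.0481
24.7833 [ 0.53264237 -0.15198945  0.11524685] 0.048064538262024385 [ 0.23107793 -0.48603566 -0.21705804] -89.40372420740195
px [282.7 169.8] ax [46.8 47.6] ray [ 0.5656 -0.1524  0.033 ] cloudmean [ 0.5657 -0.1524  0.0337] n [ 0.001 -0.001  1.   ] tilt 0.1
boss px 208 169 [34. 38.] [ 0.5643 -0.0883  0.025 ]
boss px 134 168 [33. 39.] [ 0.5642 -0.0252  0.025 ]
boss px 357 167 [33. 36.] [ 0.5675 -0.2157  0.025 ]
```

View pics/w24.png

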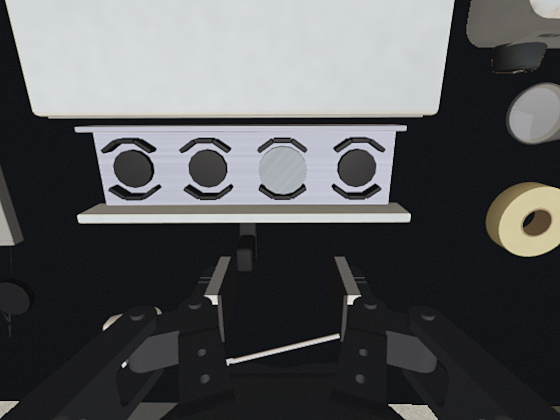

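```bash
python3 -m handwheel '[{"tx":-0.4,"ty":3.8,"tz":0,"twist":0},{"tx":-0.8,"ty":7.6,"tz":0,"twist":0},{"tx":-1.2,"ty":11.4,"tz":0,"twist":0},{"tx":-1.6,"ty":15.2,"tz":0,"twist":0},{"tx":-1.9,"ty":19,"tz":0,"twist":0.03}]'
python3 -m handwheel '[{"tx":0,"ty":3.8,"tz":0,"twist":0},{"tx":0,"ty":7.6,"tz":0,"twist":0},{"tx":0,"ty":11.4,"tz":-1,"twist":0},{"tx":0,"ty":15.2,"tz":-3,"twist":0},{"tx":0,"ty":16.9,"tz":-5,"twist":0}]' 4.9 40
python3 -m handwheel '[{"tx":0,"ty":0,"tz":-0.5,"twist":0},{"tx":0,"ty":0,"tz":-0.5,"twist":0},{"tx":0,"ty":0,"tz":-0.5,"twist":0},{"tx":0,"ty":0,"tz":-0.5,"twist":0}]'
python3 - <<'E'
from look import *
s=ctrl.get_state(); p=s['position']; print(p,s['finger_gap'])
c=snap('wrist','w25.png'); discs(c,.021)
E
```

```text
t: 25.25
position: [0.5153, 0.0403, 0.1154]
ee_rot: [0.49, 0.51, -0.489, 0.51]
force: [0.2, 0.3, 0.4]
finger_gap: 0.0481
t: 25.67
position: [0.5165, 0.2155, 0.0658]
ee_rot: [0.491, 0.512, -0.485, 0.511]
force: [-0.3, 0.3, 0.1]
finger_gap: 0.0493
t: 26.0
position: [0.5154, 0.2055, 0.0609]
ee_rot: [0.49, 0.509, -0.49, 0.51]
force: [-0.2, -0.7, 0.0]
finger_gap: 0.0491
[0.51537862 0.20552939 0.06090635] 0.0490825457510699
px [195.  229.2] ax [51.5 55.2] ray [0.51   0.2689 0.021 ] cloudmean [0.5107 0.2684 0.0225] n [0.491 0.022 0.871] tilt 29.4
px [279.6 225.4] ax [52.8 53.4] ray [0.5153 0.2071 0.021 ] cloudmean [0.5158 0.2071 0.0219] n [0.453 0.019 0.891] tilt 27.0
```

View pics/w25.png

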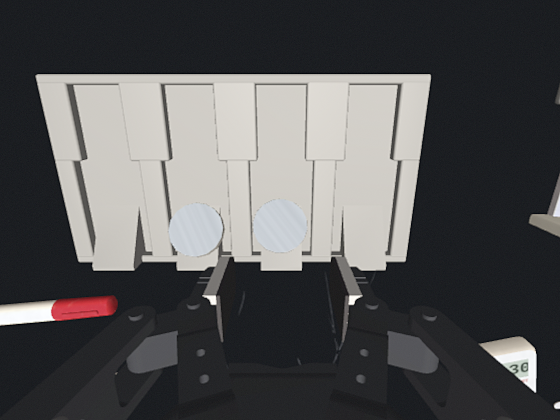

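```bash
python3 -m handwheel '[{"tx":-0.1,"ty":0.12,"tz":-2,"twist":0},{"tx":-0.1,"ty":0.12,"tz":-4,"twist":0},{"tx":-0.1,"ty":0.12,"tz":-6,"twist":0},{"tx":-0.1,"ty":0.12,"tz":-7.1,"twist":0},{"tx":-0.1,"ty":0.12,"tz":-7.1,"twist":0}]'
python3 -m handwheel '[{"tx":0,"ty":0,"tz":0,"twist":0},{"tx":0,"ty":0,"tz":0,"twist":0},{"tx":0,"ty":0,"tz":0,"twist":0}]'
python3 -m handwheel '[{"tx":0,"ty":0,"tz":0,"twist":0},{"tx":0,"ty":0,"tz":0,"twist":0},{"tx":0,"ty":0,"tz":0,"twist":0},{"tx":0,"ty":0,"tz":0,"twist":0},{"tx":0,"ty":0,"tz":0,"twist":0}]' 3.4 40
python3 -m handwheel '[{"tx":0,"ty":0,"tz":0.3,"twist":0},{"tx":0,"ty":0,"tz":0.6,"twist":0},{"tx":0,"ty":0,"tz":1,"twist":0},{"tx":0,"ty":0,"tz":1.5,"twist":0},{"tx":0,"ty":0,"tz":2,"twist":0}]'
python3 - <<'E'
from look import *
s=ctrl.get_state(); p=s['position']; print(p,s['finger_gap'],s['force'])
c=snap('wrist','w26.png'); discs(c,.021)
E
```

```text
t: 26.47
position: [0.5127, 0.2066, -0.0118]
ee_rot: [0.489, 0.51, -0.491, 0.509]
force: [-0.5, 1.0, 0.3]
finger_gap: 0.0495
t: 26.72
position: [0.5144, 0.2085, -0.0093]
ee_rot: [0.491, 0.51, -0.489, 0.51]
force: [0.8, 0.1, 1.0]
finger_gap: 0.049
t: 27.13
position: [0.5144, 0.2087, -0.0092]
ee_rot: [0.49, 0.51, -0.489, 0.51]
force: [-0.7, -0.9, 6.1]
finger_gap: 0.0371
t: 27.55
position: [0.5132, 0.2083, 0.01]
ee_rot: [0.49, 0.51, -0.49, 0.51]
force: [-0.6, -0.1, -1.1]
finger_gap: 0.0373
[0.51323021 0.20829562 0.00995126] 0.03730364643755631 [-0.64334712 -0.11522025 -1.09999093]
px [282.2 272.5] ax [77. 78.] ray [0.5035 0.2077 0.021 ] cloudmean [0.5148 0.2082 0.0407] n [0.454 0.011 0.891] tilt 27.0
px [175.2 259.4] ax [66.9 71.8] ray [0.5095 0.2691 0.021 ] cloudmean [0.5104 0.2685 0.0226] n [0.49  0.023 0.872] tilt 29.4
```

View pics/w26.png

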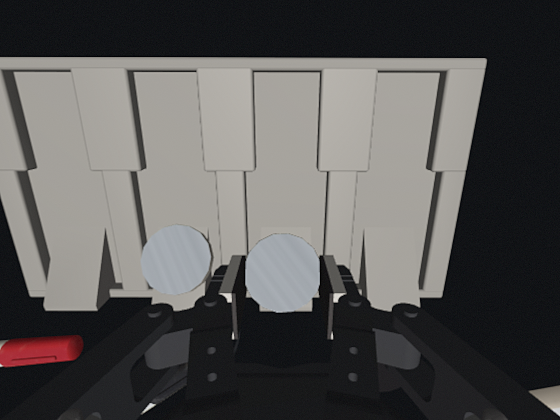

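```bash
python3 -m handwheel '[{"tx":0,"ty":0,"tz":2,"twist":0},{"tx":0,"ty":0,"tz":4.5,"twist":0},{"tx":1,"ty":-2,"tz":5.5,"twist":0},{"tx":2,"ty":-5,"tz":5.5,"twist":0},{"tx":3,"ty":-8,"tz":5.5,"twist":-0.03}]'
python3 -m handwheel '[{"tx":0.6,"ty":-3.3,"tz":0,"twist":0},{"tx":1.2,"ty":-6.6,"tz":0,"twist":0},{"tx":1.8,"ty":-9.9,"tz":0,"twist":0},{"tx":2.3,"ty":-13.2,"tz":0,"twist":0},{"tx":2.3,"ty":-16.5,"tz":0,"twist":0}]'
python3 -m handwheel '[{"tx":0,"ty":-2.5,"tz":0,"twist":0},{"tx":0,"ty":-4.6,"tz":0,"twist":0},{"tx":0,"ty":-5.1,"tz":-1,"twist":0},{"tx":0,"ty":-5.1,"tz":-2.5,"twist":0},{"tx":0,"ty":-5.1,"tz":-4,"twist":0}]'
python3 -m handwheel '[{"tx":0,"ty":0,"tz":0,"twist":0},{"tx":0,"ty":0,"tz":0,"twist":0},{"tx":0,"ty":0,"tz":0,"twist":0},{"tx":0,"ty":0,"tz":0,"twist":0}]'
python3 seat.py w27
```

```text
t: 28.02
position: [0.5445, 0.1291, 0.066]
ee_rot: [0.498, 0.503, -0.495, 0.504]
force: [-1.0, 0.2, -1.3]
finger_gap: 0.0375
t: 28.43
position: [0.5678, -0.0383, 0.0649]
ee_rot: [0.498, 0.502, -0.497, 0.503]
force: [1.1, -0.2, -0.7]
finger_gap: 0.0376
t: 28.85
position: [0.5668, -0.0879, 0.0242]
ee_rot: [0.498, 0.502, -0.497, 0.503]
force: [0.0, 0.1, -1.2]
finger_gap: 0.0379
t: 29.18
position: [0.5671, -0.087, 0.0252]
ee_rot: [0.497, 0.503, -0.497, 0.503]
force: [-0.0, -1.4, -0.8]
finger_gap: 0.0377
29.1833 [ 0.56706564 -0.08696329  0.02522228] 0.03767101343010601 [-0.0213987  -1.42179516 -0.79233207] -89.32334872050906
px [282.2 272.4] ax [76.8 78.1] ray [ 0.5555 -0.0873  0.033 ] cloudmean [ 0.5686 -0.0872  0.056 ] n [ 0.452 -0.003  0.892] tilt 26.9
px [394.  258.5] ax [59.1 69.6] ray [ 0.5653 -0.1524  0.033 ] cloudmean [ 0.5655 -0.152   0.0338] n [-0.002  0.     1.   ] tilt 0.1
boss px 178 252 [47. 53.] [ 0.5645 -0.0242  0.025 ]
boss px 493 251 [46. 56.] [ 0.5669 -0.215   0.025 ]
```

View pics/w27.png

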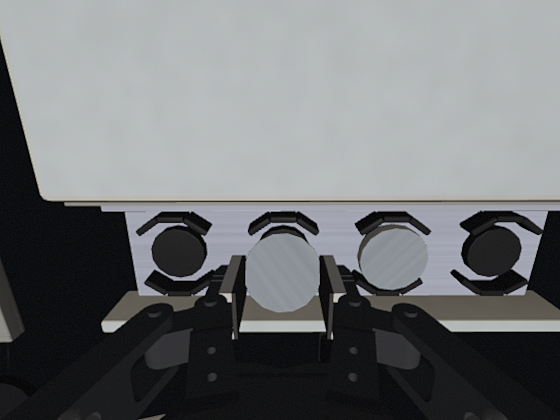

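```bash
python3 -m handwheel '[{"tx":-0.05,"ty":-0.06,"tz":-0.6,"twist":0},{"tx":-0.05,"ty":-0.06,"tz":-1.2,"twist":0},{"tx":-0.05,"ty":-0.06,"tz":-1.5,"twist":0},{"tx":-0.05,"ty":-0.06,"tz":-1.7,"twist":0},{"tx":-0.05,"ty":-0.06,"tz":-1.9,"twist":0}]' - 20
python3 -m handwheel '[{"tx":0,"ty":0,"tz":-0.2,"twist":0},{"tx":0,"ty":0,"tz":-0.4,"twist":0},{"tx":0,"ty":0,"tz":-0.4,"twist":0},{"tx":0,"ty":0,"tz":-0.4,"twist":0}]'
python3 seat.py w28
```

```text
t: 29.65
position: [0.5671, -0.0884, 0.0065]
ee_rot: [0.498, 0.502, -0.497, 0.503]
force: [-0.9, -0.4, 12.1]
finger_gap: 0.0376
t: 29.98
position: [0.568, -0.0884, 0.0029]
ee_rot: [0.498, 0.502, -0.496, 0.504]
force: [-0.9, 0.2, 10.8]
finger_gap: 0.037
29.9833 [ 0.56800277 -0.08838692  0.00294352] 0.03703962198436541 [-0.9201929   0.23717846 10.80889488] -89.38570943679017
px [407.8 269.1] ax [66.8 80. ] ray [ 0.5715 -0.1523  0.033 ] cloudmean [ 0.5718 -0.1519  0.0338] n [-0.002 -0.001  1.   ] tilt 0.1
px [282.4 271.9] ax [75.1 78.8] ray [ 0.5693 -0.0886  0.033 ] cloudmean [ 0.5708 -0.0885  0.0359] n [ 0.157 -0.008  0.988] tilt 9.0
boss px 162 262 [52. 61.] [ 0.5703 -0.0244  0.025 ]
boss px 519 260 [52. 62.] [ 0.573  -0.2148  0.025 ]
```

View pics/w28.png

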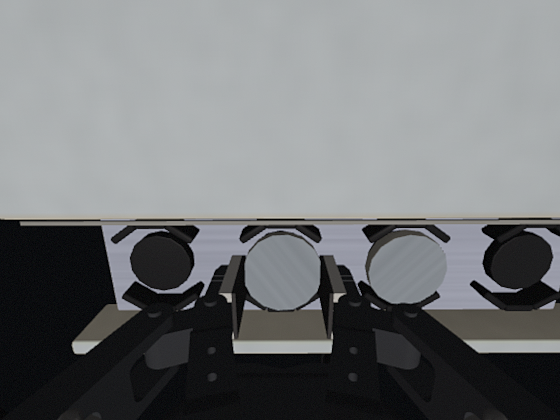

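```bash
python3 -m handwheel '[{"tx":0,"ty":0,"tz":-0.25,"twist":0},{"tx":0,"ty":0,"tz":-0.25,"twist":0},{"tx":0,"ty":0,"tz":-0.25,"twist":0}]'
python3 -m handwheel '[{"tx":0,"ty":0,"tz":0,"twist":0},{"tx":0,"ty":0,"tz":0,"twist":0},{"tx":0,"ty":0,"tz":0,"twist":0},{"tx":0,"ty":0,"tz":0,"twist":0}]' 4.8
python3 -m handwheel '[{"tx":0,"ty":0,"tz":1.5,"twist":0},{"tx":0,"ty":0,"tz":4,"twist":0},{"tx":0,"ty":0,"tz":8,"twist":0},{"tx":-2,"ty":-1,"tz":12,"twist":0},{"tx":-4,"ty":-2,"tz":12,"twist":0}]' 
python3 -m handwheel '[{"tx":-2.5,"ty":-0.7,"tz":0,"twist":0},{"tx":-3.4,"ty":-1.2,"tz":0,"twist":0},{"tx":-3.4,"ty":-1.2,"tz":0,"twist":0},{"tx":-3.4,"ty":-1.2,"tz":0,"twist":0}]' 
python3 seat.py w29
python3 - <<'E'
from h import *
c=snap('wrist');X=cloud(c);mm=(X[...,2]>0.045)&(X[...,2]<0.06)&(X[...,0]>0.47)&(X[...,0]<0.53)&(abs(X[...,1]+0.12)<0.015);q=X[mm];print('knob',np.percentile(q,[2,50,98],axis=0))
E
```

```text
t: 30.28
position: [0.5683, -0.0883, 0.0007]
ee_rot: [0.498, 0.501, -0.496, 0.504]
force: [-1.2, 0.2, 11.8]
finger_gap: 0.0372
t: 30.62
position: [0.5655, -0.0883, -0.0014]
ee_rot: [0.497, 0.503, -0.498, 0.502]
force: [0.6, -0.4, -0.4]
finger_gap: 0.0478
t: 31.03
position: [0.5319, -0.1075, 0.1245]
ee_rot: [0.5, 0.5, -0.494, 0.507]
force: [0.4, 0.0, -0.4]
finger_gap: 0.0481
t: 31.37
position: [0.4923, -0.1203, 0.1187]
ee_rot: [0.498, 0.503, -0.497, 0.503]
force: [1.1, 0.6, 0.2]
finger_gap: 0.0478
31.3667 [ 0.49225765 -0.12031008  0.11873249] 0.04780568327523448 [1.12433022 0.58524152 0.15573436] -89.41427696811272
px [323.2 109.6] ax [49.5 52.3] ray [ 0.573  -0.1522  0.033 ] cloudmean [ 0.5725 -0.1521  0.0338] n [-0.003  0.001  1.   ] tilt 0.2
px [243.2 111.2] ax [49.5 52.5] ray [ 0.5712 -0.0889  0.033 ] cloudmean [ 0.571  -0.089   0.0337] n [-0.     0.001  1.   ] tilt 0.1
boss px 166 111 [38. 41.] [ 0.5709 -0.0247  0.025 ]
boss px 398 110 [34. 41.] [ 0.5735 -0.2143  0.025 ]
knob [[ 0.49068021 -0.12720986  0.04719721]
 [ 0.5023971  -0.12068417  0.05426276]
 [ 0.51143753 -0.1141846   0.05576178]]
```

View pics/w29.png

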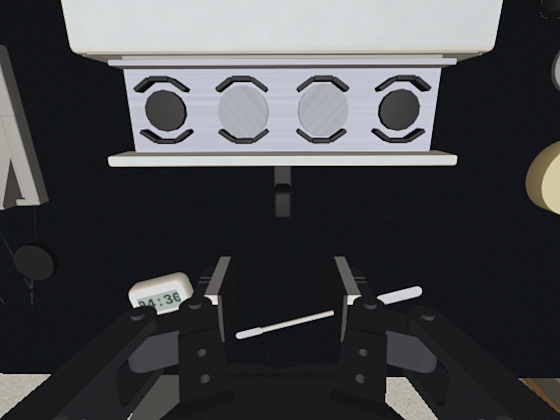

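```bash
python3 -m handwheel '[{"tx":0.9,"ty":0,"tz":-2.5,"twist":0},{"tx":0.9,"ty":0,"tz":-5,"twist":0},{"tx":0.9,"ty":0,"tz":-8,"twist":0},{"tx":0.9,"ty":0,"tz":-11,"twist":0},{"tx":0.9,"ty":0,"tz":-11.5,"twist":0}]'
python3 -m handwheel '[{"tx":0,"ty":0,"tz":0,"twist":0},{"tx":0,"ty":0,"tz":0,"twist":0},{"tx":0,"ty":0,"tz":0,"twist":0},{"tx":0,"ty":0,"tz":0,"twist":0},{"tx":0,"ty":0,"tz":0,"twist":0}]' 0.6 30
python3 -m handwheel '[{"tx":-0.4,"ty":0,"tz":0,"twist":0},{"tx":-0.8,"ty":0,"tz":0,"twist":0},{"tx":-1.2,"ty":0,"tz":0,"twist":0},{"tx":-1.6,"ty":0,"tz":0,"twist":0},{"tx":-1.9,"ty":0,"tz":0,"twist":0}]'
python3 -m handwheel '[{"tx":0,"ty":0,"tz":0,"twist":0},{"tx":0,"ty":0,"tz":0,"twist":0},{"tx":0,"ty":0,"tz":0,"twist":0}]'
```

```text
t: 31.88
position: [0.5, -0.1187, -0.0002]
ee_rot: [0.496, 0.505, -0.498, 0.501]
force: [-0.8, -0.6, -0.6]
finger_gap: 0.0482
t: 32.3
position: [0.5024, -0.1203, 0.0052]
ee_rot: [0.498, 0.502, -0.496, 0.504]
force: [0.6, 0.6, -1.6]
finger_gap: 0.0135
t: 32.72
position: [0.4882, -0.1205, 0.0052]
ee_rot: [0.5, 0.499, -0.494, 0.506]
force: [12.2, -1.3, -6.9]
finger_gap: 0.0138
t: 32.97
position: [0.4882, -0.1205, 0.0052]
ee_rot: [0.5, 0.5, -0.494, 0.506]
force: [8.2, -1.0, -0.5]
finger_gap: 0.0133
```

```bash
python3 -m handwheel '[{"tx":0.4,"ty":0,"tz":0,"twist":0},{"tx":0.4,"ty":0,"tz":0,"twist":0},{"tx":0.4,"ty":0,"tz":0,"twist":0}]' 4.9
python3 -m handwheel '[{"tx":0.4,"ty":0,"tz":3,"twist":0},{"tx":0.4,"ty":0,"tz":7,"twist":0},{"tx":0.4,"ty":2,"tz":10,"twist":0},{"tx":0.6,"ty":5,"tz":10,"twist":0},{"tx":0.8,"ty":8.5,"tz":10,"twist":0.03}]'
python3 -m handwheel '[{"tx":0.3,"ty":3.8,"tz":0,"twist":0},{"tx":0.6,"ty":7.6,"tz":0,"twist":0},{"tx":0.9,"ty":11.4,"tz":0,"twist":0},{"tx":1.2,"ty":15.2,"tz":0,"twist":0},{"tx":1.5,"ty":19,"tz":0,"twist":0}]'
python3 -m handwheel '[{"tx":0,"ty":3.8,"tz":0,"twist":0},{"tx":0,"ty":7.6,"tz":-1,"twist":0},{"tx":0,"ty":11.2,"tz":-4,"twist":0},{"tx":0,"ty":11.2,"tz":-5,"twist":0},{"tx":0,"ty":11.2,"tz":-5,"twist":0}]'
python3 -m handwheel '[{"tx":0,"ty":0,"tz":0,"twist":0},{"tx":0,"ty":0,"tz":0,"twist":0}]'
python3 - <<'E'
from look import *
s=ctrl.get_state(); p=s['position']; print(p,s['finger_gap'])
c=snap('wrist','w30.png'); discs(c,.021)
E
```

```text
t: 33.22
position: [0.4842, -0.1203, 0.004]
ee_rot: [0.497, 0.503, -0.498, 0.502]
force: [0.1, -0.4, 0.5]
finger_gap: 0.0485
t: 33.63
position: [0.4937, -0.0369, 0.1058]
ee_rot: [0.491, 0.508, -0.491, 0.51]
force: [-0.4, 1.5, -0.4]
finger_gap: 0.049
t: 34.05
position: [0.5069, 0.1555, 0.1036]
ee_rot: [0.489, 0.51, -0.491, 0.51]
force: [0.6, -0.2, 0.0]
finger_gap: 0.049
t: 34.47
position: [0.5048, 0.2682, 0.051]
ee_rot: [0.486, 0.513, -0.491, 0.51]
force: [-0.5, -0.5, 0.1]
finger_gap: 0.0492
t: 34.63
position: [0.5086, 0.2639, 0.0541]
ee_rot: [0.489, 0.509, -0.491, 0.51]
force: [0.2, -0.1, 0.2]
finger_gap: 0.0489
[0.50855126 0.26387513 0.05409431] 0.048894059854622605
px [275.3 226.8] ax [54.3 55.3] ray [0.5098 0.2685 0.021 ] cloudmean [0.5106 0.2685 0.0226] n [0.493 0.022 0.87 ] tilt 29.5
```

View pics/w30.png

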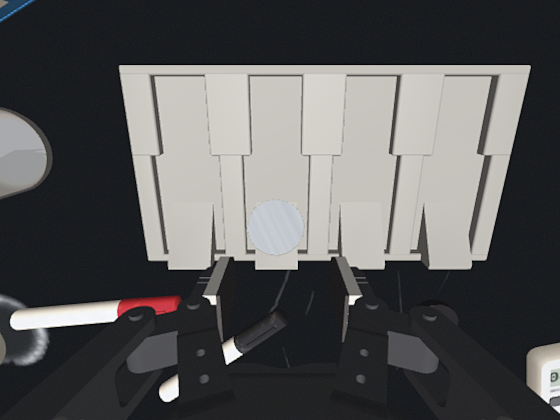

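```bash
python3 -m handwheel '[{"tx":0,"ty":0.35,"tz":-2,"twist":0},{"tx":0,"ty":0.35,"tz":-4,"twist":0},{"tx":0,"ty":0.35,"tz":-4,"twist":0},{"tx":0,"ty":0.35,"tz":-4,"twist":0}]'
python3 -m handwheel '[{"tx":0,"ty":0,"tz":0,"twist":0},{"tx":0,"ty":0,"tz":0,"twist":0}]'
python3 - <<'E'
from look import *
s=ctrl.get_state(); p=s['position']; print(p,s['finger_gap'])
c=snap('wrist','w31.png'); discs(c,.021)
E
```

```text
t: 35.02
position: [0.5089, 0.2682, 0.0143]
ee_rot: [0.49, 0.509, -0.491, 0.51]
force: [-0.6, -0.6, -0.3]
finger_gap: 0.0492
t: 35.18
position: [0.5099, 0.2699, 0.0154]
ee_rot: [0.491, 0.51, -0.489, 0.51]
force: [0.3, 0.7, -0.9]
finger_gap: 0.049
[0.50993878 0.26991136 0.01542012] 0.04898290099214285
px [284.3 253.6] ax [66.5 67.3] ray [0.5096 0.2684 0.021 ] cloudmean [0.5105 0.2685 0.0226] n [0.492 0.019 0.871] tilt 29.5
```

```bash
python3 -m handwheel '[{"tx":-0.1,"ty":-0.1,"tz":-1,"twist":0},{"tx":-0.1,"ty":-0.1,"tz":-2,"twist":0},{"tx":-0.1,"ty":-0.1,"tz":-2.5,"twist":0},{"tx":-0.1,"ty":-0.1,"tz":-2.5,"twist":0},{"tx":-0.1,"ty":-0.1,"tz":-2.5,"twist":0}]'
python3 -m handwheel '[{"tx":0,"ty":0,"tz":0,"twist":0},{"tx":0,"ty":0,"tz":0,"twist":0},{"tx":0,"ty":0,"tz":0,"twist":0},{"tx":0,"ty":0,"tz":0,"twist":0},{"tx":0,"ty":0,"tz":0,"twist":0}]' 3.4 40
python3 -m handwheel '[{"tx":0,"ty":0,"tz":0.3,"twist":0},{"tx":0,"ty":0,"tz":0.6,"twist":0},{"tx":0,"ty":0,"tz":1,"twist":0},{"tx":0,"ty":0,"tz":1.5,"twist":0},{"tx":0,"ty":0,"tz":2,"twist":0}]'
python3 - <<'E'
from look import *
s=ctrl.get_state(); p=s['position']; print(p,s['finger_gap'],s['force'])
c=snap('wrist','w32.png'); discs(c,.021)
E
```

```text
t: 35.65
position: [0.5073, 0.269, -0.0118]
ee_rot: [0.489, 0.51, -0.49, 0.51]
force: [0.1, -0.5, 0.6]
finger_gap: 0.0489
t: 36.07
position: [0.508, 0.2693, -0.0108]
ee_rot: [0.49, 0.51, -0.49, 0.51]
force: [0.5, 0.3, -0.6]
finger_gap: 0.0377
t: 36.48
position: [0.508, 0.2693, 0.0097]
ee_rot: [0.49, 0.51, -0.49, 0.51]
force: [-0.5, -0.4, -1.2]
finger_gap: 0.0377
[0.50797706 0.26925221 0.00966179] 0.03774591971125931 [-0.53828131 -0.3798661  -1.19040225]
px [282.4 273.4] ax [78.8 79.4] ray [0.4978 0.2685 0.021 ] cloudmean [0.5106 0.2691 0.0432] n [0.491 0.016 0.871] tilt 29.4
```

View pics/w32.png

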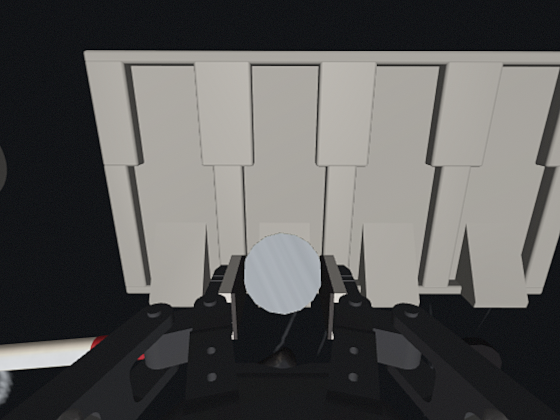

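```bash
python3 -m handwheel '[{"tx":0,"ty":0,"tz":2,"twist":0},{"tx":0,"ty":0,"tz":4.5,"twist":0},{"tx":1,"ty":-2,"tz":5.5,"twist":0},{"tx":2,"ty":-5,"tz":5.5,"twist":0},{"tx":3,"ty":-8,"tz":5.5,"twist":-0.03}]'
python3 -m handwheel '[{"tx":0.6,"ty":-3.3,"tz":0,"twist":0},{"tx":1.2,"ty":-6.6,"tz":0,"twist":0},{"tx":1.8,"ty":-9.9,"tz":0,"twist":0},{"tx":1.9,"ty":-13.2,"tz":0,"twist":0},{"tx":1.9,"ty":-16.5,"tz":0,"twist":0}]'
python3 -m handwheel '[{"tx":0,"ty":-2.5,"tz":0,"twist":0},{"tx":0,"ty":-4.6,"tz":0,"twist":0},{"tx":0,"ty":-4.8,"tz":-1,"twist":0},{"tx":0,"ty":-4.8,"tz":-2.5,"twist":0},{"tx":0,"ty":-4.8,"tz":-4,"twist":0}]'
python3 -m handwheel '[{"tx":0,"ty":0,"tz":0,"twist":0},{"tx":0,"ty":0,"tz":0,"twist":0},{"tx":0,"ty":0,"tz":0,"twist":0},{"tx":0,"ty":0,"tz":0,"twist":0}]'
python3 seat.py w33
```

```text
t: 36.95
position: [0.539, 0.1902, 0.0656]
ee_rot: [0.498, 0.503, -0.495, 0.504]
force: [0.3, -1.8, -0.8]
finger_gap: 0.0378
t: 37.37
position: [0.5576, 0.0225, 0.0644]
ee_rot: [0.498, 0.502, -0.497, 0.503]
force: [0.8, 0.8, -0.3]
finger_gap: 0.0378
t: 37.78
position: [0.5576, -0.024, 0.024]
ee_rot: [0.498, 0.502, -0.497, 0.503]
force: [0.6, 0.1, -0.7]
finger_gap: 0.038
t: 38.12
position: [0.5576, -0.0231, 0.0248]
ee_rot: [0.498, 0.503, -0.497, 0.503]
force: [-0.6, -0.0, -0.9]
finger_gap: 0.0378
38.1167 [ 0.55758906 -0.02312359  0.02478636] 0.03779414925781935 [-0.58976119 -0.02242429 -0.929039  ] -89.33520608211275
px [282.3 273.2] ax [78.8 79.6] ray [ 0.5458 -0.0235  0.033 ] cloudmean [ 0.5603 -0.0233  0.0582] n [0.49  0.003 0.872] tilt 29.3
px [505.2 256.6] ax [57. 74.] ray [ 0.558  -0.1527  0.033 ] cloudmean [ 0.5583 -0.152   0.0338] n [-0.004 -0.002  1.   ] tilt 0.3
px [392.6 253. ] ax [60.  70.5] ray [ 0.5596 -0.0871  0.033 ] cloudmean [ 0.5598 -0.0867  0.0338] n [-0.002 -0.002  1.   ] tilt 0.2
```

View pics/w33.png

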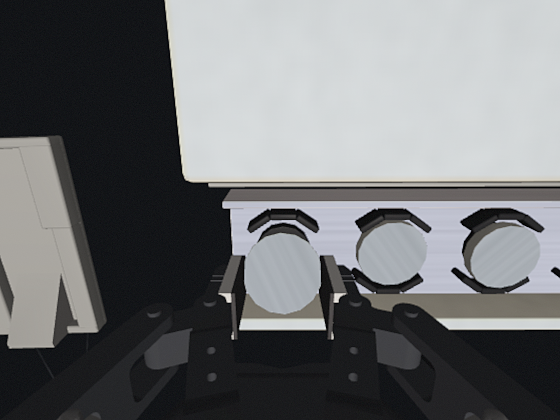

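```bash
python3 -m handwheel '[{"tx":-0.05,"ty":-0.07,"tz":-0.6,"twist":0},{"tx":-0.05,"ty":-0.07,"tz":-1.3,"twist":0},{"tx":-0.05,"ty":-0.07,"tz":-1.7,"twist":0},{"tx":-0.05,"ty":-0.07,"tz":-1.9,"twist":0},{"tx":-0.05,"ty":-0.07,"tz":-2.1,"twist":0}]' - 20
python3 -m handwheel '[{"tx":0,"ty":0,"tz":-0.2,"twist":0},{"tx":0,"ty":0,"tz":-0.4,"twist":0},{"tx":0,"ty":0,"tz":-0.5,"twist":0},{"tx":0,"ty":0,"tz":-0.5,"twist":0}]'
python3 seat.py w34
```

```text
t: 38.58
position: [0.5578, -0.0246, 0.0039]
ee_rot: [0.498, 0.502, -0.497, 0.503]
force: [-2.0, -0.7, 12.0]
finger_gap: 0.0378
t: 38.92
position: [0.5586, -0.0245, -0.0005]
ee_rot: [0.498, 0.501, -0.496, 0.504]
force: [-0.3, -0.5, 14.7]
finger_gap: 0.0381
38.9167 [ 5.58628862e-01 -2.45090613e-02 -4.94427605e-04] 0.03811350447072401 [-0.29256793 -0.51020528 14.70078954] -89.41870538501563
px [282.1 274.7] ax [76.7 80.1] ray [ 0.5603 -0.0246  0.033 ] cloudmean [ 0.5617 -0.0247  0.0357] n [ 0.14  -0.004  0.99 ] tilt 8.0
px [539.7 271. ] ax [64.8 85.8] ray [ 0.5635 -0.1525  0.033 ] cloudmean [ 0.563  -0.1486  0.0338] n [-0.002 -0.003  1.   ] tilt 0.2
px [408.4 267. ] ax [69.  82.4] ray [ 0.5651 -0.0869  0.033 ] cloudmean [ 0.5653 -0.0865  0.0337] n [-0.001  0.     1.   ] tilt 0.0
```

View pics/w34.png

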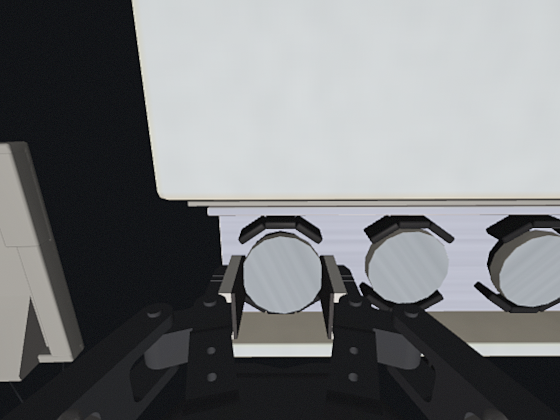

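```bash
python3 -m handwheel '[{"tx":0,"ty":0,"tz":-0.2,"twist":0},{"tx":0,"ty":0,"tz":-0.2,"twist":0},{"tx":0,"ty":0,"tz":-0.2,"twist":0}]'
python3 -m handwheel '[{"tx":0,"ty":0,"tz":0,"twist":0},{"tx":0,"ty":0,"tz":0,"twist":0},{"tx":0,"ty":0,"tz":0,"twist":0},{"tx":0,"ty":0,"tz":0,"twist":0}]' 4.7
python3 -m handwheel '[{"tx":0,"ty":0,"tz":1.5,"twist":0},{"tx":0,"ty":0,"tz":4,"twist":0},{"tx":0,"ty":0,"tz":8,"twist":0},{"tx":-2,"ty":-2,"tz":12,"twist":0},{"tx":-4,"ty":-4,"tz":12,"twist":0}]' 
python3 -m handwheel '[{"tx":-2,"ty":-3,"tz":0,"twist":0},{"tx":-4,"ty":-5.6,"tz":0,"twist":0},{"tx":-4,"ty":-5.6,"tz":0,"twist":0},{"tx":-4,"ty":-5.6,"tz":0,"twist":0},{"tx":-4,"ty":-5.6,"tz":0,"twist":0}]' 
python3 seat.py w35
```

```text
t: 39.22
position: [0.5593, -0.0245, -0.002]
ee_rot: [0.499, 0.501, -0.496, 0.504]
force: [-1.1, -0.8, 16.1]
finger_gap: 0.038
t: 39.55
position: [0.5559, -0.0245, -0.0045]
ee_rot: [0.497, 0.503, -0.498, 0.502]
force: [-0.6, 0.5, -1.1]
finger_gap: 0.0468
t: 39.97
position: [0.5225, -0.0621, 0.1208]
ee_rot: [0.499, 0.501, -0.493, 0.507]
force: [1.3, -0.1, -0.2]
finger_gap: 0.0471
t: 40.38
position: [0.4767, -0.1202, 0.1159]
ee_rot: [0.498, 0.503, -0.497, 0.503]
force: [1.0, -0.5, 0.6]
finger_gap: 0.047
40.3833 [ 0.47669491 -0.1201989   0.11586519] 0.0470479561181949 [ 0.96862376 -0.5408854   0.58294244] -89.39480208584024
px [160.1 102.2] ax [48.4 56. ] ray [ 0.5616 -0.0247  0.033 ] cloudmean [ 0.5616 -0.0249  0.0336] n [ 0.    -0.001  1.   ] tilt 0.1
px [324.5  99.4] ax [50.6 54.4] ray [ 0.565  -0.1523  0.033 ] cloudmean [ 0.5648 -0.1522  0.0338] n [-0.004 -0.     1.   ] tilt 0.2
px [240.3  96.8] ax [50.9 54.6] ray [ 0.5662 -0.0871  0.033 ] cloudmean [ 0.566  -0.0872  0.0337] n [-0.002  0.002  1.   ] tilt 0.2
boss px 402 100 [38. 42.] [ 0.5654 -0.2152  0.025 ]
```

View pics/w35.png

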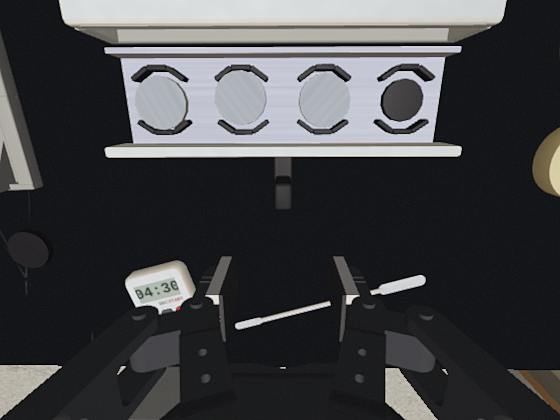

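Run:
```python
from h import *
c=snap('wrist');X=cloud(c);mm=(X[...,2]>0.05)&(X[...,2]<0.058)&(X[...,0]>0.45)&(X[...,0]<0.53)&(abs(X[...,1]+0.12)<0.012);q=X[mm];print('knob',np.percentile(q,[2,50,98],axis=0),ctrl.get_state()['position'])
```

```text
knob [[ 0.48294416 -0.12728212  0.05188623]
 [ 0.49359696 -0.12095814  0.05437402]
 [ 0.50318098 -0.11468742  0.05588519]] [ 0.47751029 -0.11915786  0.1159264 ]
```

```bash
python3 -m handwheel '[{"tx":-1.9,"ty":-0.1,"tz":0,"twist":0},{"tx":-1.9,"ty":-0.1,"tz":-3,"twist":0},{"tx":-1.9,"ty":-0.1,"tz":-6,"twist":0},{"tx":-1.9,"ty":-0.1,"tz":-9,"twist":0},{"tx":-1.9,"ty":-0.1,"tz":-11,"twist":0}]' 0 30
python3 -m handwheel '[{"tx":0,"ty":0,"tz":0,"twist":0},{"tx":0,"ty":0,"tz":0,"twist":0},{"tx":0,"ty":0,"tz":0,"twist":0}]'
python3 -m handwheel '[{"tx":0.4,"ty":0,"tz":0,"twist":0},{"tx":0.9,"ty":0,"tz":0,"twist":0},{"tx":1.3,"ty":0,"tz":0,"twist":0},{"tx":1.8,"ty":0,"tz":0,"twist":0},{"tx":2.3,"ty":0,"tz":0,"twist":0}]'
python3 seat.py w36
```

```text
t: 40.9
position: [0.4579, -0.1198, 0.0039]
ee_rot: [0.497, 0.504, -0.496, 0.503]
force: [-0.2, -0.9, 0.5]
finger_gap: 0.0
t: 41.15
position: [0.4585, -0.1207, 0.0066]
ee_rot: [0.497, 0.503, -0.497, 0.503]
force: [-0.6, -0.7, -0.0]
finger_gap: 0.0002
t: 41.57
position: [0.4803, -0.1216, 0.0065]
ee_rot: [0.497, 0.503, -0.498, 0.503]
force: [-1.4, -0.8, 1.8]
finger_gap: -0.0004
41.5667 [ 0.48032799 -0.12161928  0.00652822] -0.0003905214409471134 [-1.39247846 -0.83017381  1.790518  ] -89.39709617929792
px [355.6  73.4] ax [ 91.9 101.9] ray [ 0.5752 -0.1521  0.033 ] cloudmean [ 0.5739 -0.1519  0.0338] n [ 0.    -0.001  1.   ] tilt 0.0
px [201.2  68.1] ax [ 91.3 103.6] ray [ 0.5765 -0.0865  0.033 ] cloudmean [ 0.5748 -0.0867  0.0338] n [-0.     0.002  1.   ] tilt 0.1
px [56.  78.1] ax [ 85.2 107.9] ray [ 0.572  -0.0242  0.033 ] cloudmean [ 0.5717 -0.0247  0.0337] n [-0.     0.004  1.   ] tilt 0.3
boss px 491 75 [66. 81.] [ 0.5761 -0.2147  0.025 ]
```

View pics/w36.png

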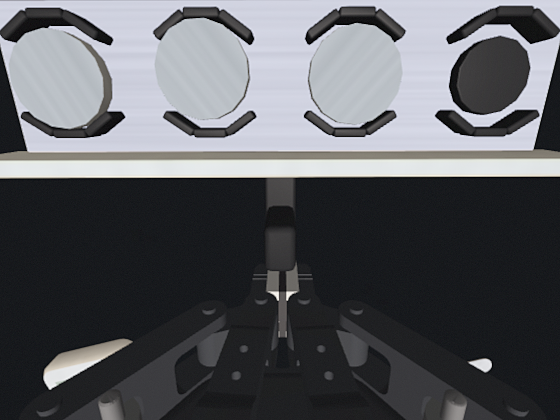

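```bash
python3 -m handwheel '[{"tx":0.4,"ty":0.02,"tz":0,"twist":0},{"tx":0.8,"ty":0.04,"tz":0,"twist":0},{"tx":1.2,"ty":0.06,"tz":0,"twist":0},{"tx":1.6,"ty":0.08,"tz":0,"twist":0},{"tx":2.1,"ty":0.1,"tz":0,"twist":0}]'
python3 -m handwheel '[{"tx":0.4,"ty":0,"tz":0,"twist":0},{"tx":0.8,"ty":0,"tz":0,"twist":0},{"tx":1.2,"ty":0,"tz":0,"twist":0},{"tx":1.6,"ty":0,"tz":0,"twist":0},{"tx":2.1,"ty":0,"tz":0,"twist":0}]'
python3 -m handwheel '[{"tx":0.4,"ty":0,"tz":0,"twist":0},{"tx":0.8,"ty":0,"tz":0,"twist":0},{"tx":1.2,"ty":0,"tz":0,"twist":0},{"tx":1.6,"ty":0,"tz":0,"twist":0},{"tx":2,"ty":0,"tz":0,"twist":0}]'
python3 -m handwheel '[{"tx":0.3,"ty":0,"tz":0,"twist":0},{"tx":0.6,"ty":0,"tz":0,"twist":0},{"tx":0.9,"ty":0,"tz":0,"twist":0},{"tx":0.9,"ty":0,"tz":0,"twist":0}]'
python3 seat.py w37 | head -1
```

```text
t: 42.03
position: [0.5012, -0.1209, 0.0059]
ee_rot: [0.497, 0.503, -0.498, 0.502]
force: [-2.2, -1.0, -0.4]
finger_gap: -0.0001
t: 42.45
position: [0.5224, -0.1204, 0.0059]
ee_rot: [0.497, 0.503, -0.497, 0.502]
force: [-1.8, -0.9, -0.8]
finger_gap: 0.0003
t: 42.87
position: [0.5427, -0.1201, 0.006]
ee_rot: [0.497, 0.503, -0.497, 0.503]
force: [-2.6, -0.8, -0.6]
finger_gap: 0.0001
t: 43.2
position: [0.5484, -0.1201, 0.0058]
ee_rot: [0.496, 0.504, -0.499, 0.501]
force: [-5.5, 1.1, 3.8]
finger_gap: -0.0002
43.2 [ 0.54835802 -0.12010858  0.0058059 ] -0.00018734424992856524 [-5.46066659  1.08379203  3.75099617] -89.3740648551573
```

View pics/w37.png

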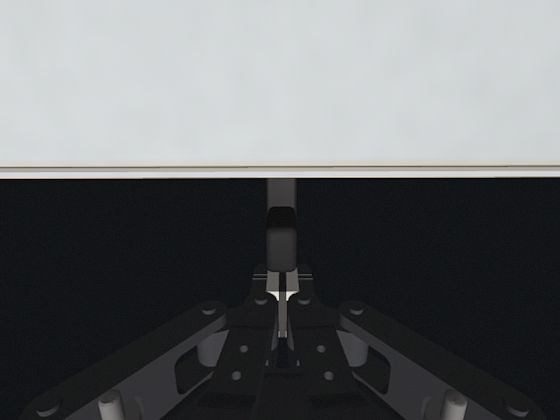

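```bash
python3 -m handwheel '[{"tx":0.2,"ty":0,"tz":0,"twist":0},{"tx":0.4,"ty":0,"tz":0,"twist":0},{"tx":0.4,"ty":0,"tz":0,"twist":0}]'
python3 -m handwheel '[{"tx":-1,"ty":0,"tz":0,"twist":0},{"tx":-2.5,"ty":0,"tz":0,"twist":0},{"tx":-5,"ty":0,"tz":1,"twist":0},{"tx":-7,"ty":0,"tz":5,"twist":0},{"tx":-8,"ty":0,"tz":9,"twist":0}]'
python3 -m handwheel '[{"tx":0,"ty":0,"tz":3,"twist":0},{"tx":0,"ty":0,"tz":6,"twist":0},{"tx":0,"ty":0,"tz":9,"twist":0},{"tx":0,"ty":0,"tz":9,"twist":0},{"tx":0,"ty":0,"tz":9,"twist":0}]'
python3 - <<'E'
from h import *
s=ctrl.get_state();print(s['t'],s['position'],s['force'])
c=snap('wrist','w38.png');X=cloud(c);mm=(X[...,2]>0.05)&(X[...,2]<0.058)&(X[...,0]>0.5)&(X[...,0]<0.60)&(abs(X[...,1]+0.12)<0.012);q=X[mm];print('knob',np.percentile(q,[2,50,98],axis=0))
t=snap('top','t38.png')
E
```

```text
t: 43.5
position: [0.5481, -0.1202, 0.0055]
ee_rot: [0.494, 0.506, -0.501, 0.499]
force: [-11.3, 0.7, 7.7]
finger_gap: -0.0003
t: 43.92
position: [0.4726, -0.1202, 0.0927]
ee_rot: [0.496, 0.504, -0.498, 0.501]
force: [1.6, -0.6, 1.0]
finger_gap: -0.0001
t: 44.33
position: [0.4788, -0.1209, 0.1859]
ee_rot: [0.499, 0.5, -0.496, 0.505]
force: [-0.0, 0.6, -1.3]
finger_gap: -0.0006
44.3333 [ 0.47883735 -0.12092014  0.18591441] [-0.03696432  0.56264202 -1.25290903]
knob [[ 0.56015239 -0.1269524   0.05172659]
 [ 0.57066631 -0.1203474   0.05426563]
 [ 0.58106177 -0.11386409  0.05597906]]
```

View pics/w38.png

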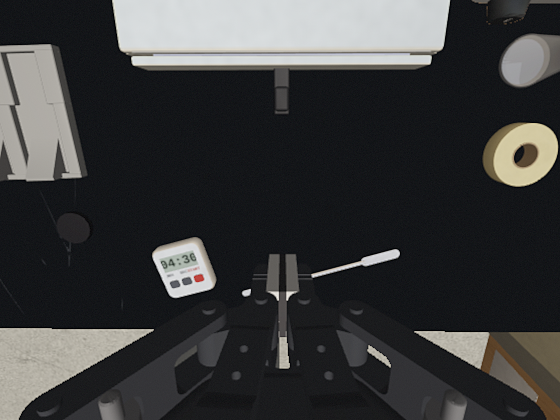

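View pics/t38.png

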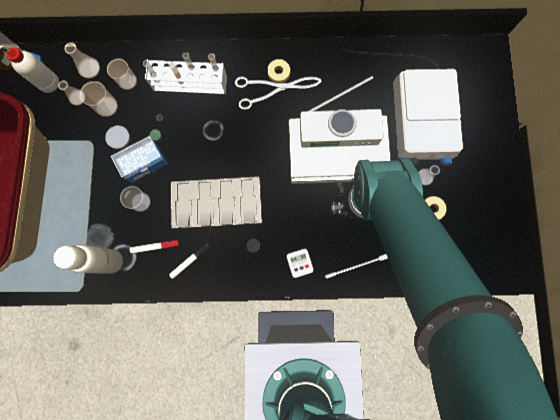

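```bash
python3 -m handwheel '[{"tx":0,"ty":0,"tz":0,"twist":0},{"tx":0,"ty":0,"tz":0,"twist":0},{"tx":0,"ty":0,"tz":0,"twist":0}]'; python3 -c "
from bench import ctrl
print(ctrl.hand_in())"
```

```text
t: 44.68
position: [0.4754, -0.1202, 0.1824]
ee_rot: [0.497, 0.503, -0.498, 0.502]
force: [0.2, -0.2, -0.0]
finger_gap: -0.0
the job is handed in; nothing more can be done
None
```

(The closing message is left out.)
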